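Nest the domed pipe covers in the spring-open case

ROBOT

A 6-joint arm with a two-finger parallel gripper is mounted at the origin on the work surface. World frame = base frame: x ahead of the robot, y to its left, z up, the work surface at z = 0. Lengths are in m, angles in rad, forces in N, time in s.
With the tool pointing down it reaches from about 0.325 to 0.775 m from the base axis. Payload 5.5 kg.
Tool frame: the origin (TCP) lies midway between the tips of the shut fingers; the grasp point (between the pads) lies 19 mm behind it; z points along the fingers, x is the direction in which the jaws open and shut, and the axes are right-handed (so a half turn about z gives the same grasp; the last joint's range is limited). The gripper opens to 85 mm and grips with 20 to 120 N. Pads are 22 mm wide; open, the fingers measure 114 mm over their backs; the gripper's body (76 mm by 85 mm) begins 54 mm behind the grasp point. The pads swing forward as they close: fully open they stand 13 mm farther back than shut.
Start: joints at [-1.312, 0.091, 1.231, -0, 1.82, -0.057], TCP at [0.186, -0.57, 0.231] pointing down, gripper open.
Joint ranges: [-2.87, 2.87], [-0.86, 2.18], [0.17, 2.46], [-1.51, 4.65], [0.06, 2.69], [-2.65, 2.65]. Speed limits (rad/s): [2.57, 2.57, 3.01, 3.14, 3.14, 3.14].

INTERFACE

Orientations are given as [roll, pitch, yaw] about the fixed x, y, z axes, in that order (R = Rz(yaw) Ry(pitch) Rx(roll)).
In Python, from cell import state, optics, ticket gives the robot as it stands.
- The arm moves only by the tool step_arm, never from a script. Its argument "commands" is a list of rows, each an object with "linear": the shift along the tool's x, y, z in m, a list of three; "twist": the turn, a rotation vector about the tool's x, y, z in degrees, a list of three; "gripper": the finger opening in m, from 0 to 0.0854. In form: [{"linear": [tx, ty, tz], "twist": [ax, ay, az], "gripper": gripper}, ...]. A call has exactly 10 rows; each row shifts and turns the commanded pose from where the row before left it, along the tool's axes as they then stand; what a row does not reach is not made up. A row lasts 1/12 s, in which the tool goes at most 41.7 mm and 7.16 degrees, less where a joint would pass 70% of its speed; a pose out of reach is approached as far as the arm can. A call with a gripper value outside its range is refused whole. The fingers move at their own pace and stop on an object; "squeeze" is the grip in N (left out, the last holds). Time passes only in rows, so rows that do not move let the fingers close, or fill a call up. It gives the time, the measured TCP pose, the force and the opening at its end, in the units of the state.
- state(): the state, without advancing time (a new reading comes with each control period).
- optics.grab_frame(name): name is "scene" or "top" or "wrist"; returns a dict with "frame" (384x512x3 uint8, red, green, blue), "fx", "fy", "cx", "cy" (pixels), "eye" and "rotation" of the camera in the world; the wrist camera has in their place "T_tool_cam" (4x4, takes a point from camera to tool coordinates, whose origin is the TCP and whose axes are the tool frame's). Camera axes: x right, y up, looking along -z (the intrinsics and any distortion apply to the point x, -y, -z); pixel columns grow to the right and rows downward; lengths in m; the calibration is good to about 2 mm. A picture is of the moment at which its call begins: read the wrist's pose just before it. There is no depth.
- ticket.hand_in(): hands the job in, once; it reports no verdict.
The state is a dict: "time_s": time; "joint_pos": joint angles; "qvel": joint speeds; "effort": joint torques, N m; "tool_pos": TCP position; "tcp_rot": TCP orientation; "force": force on the tool from outside, world axes, zero at the start; "wrist_torque": the same for the moment, N m; "gripper_width": finger opening in m.
Only numpy, scipy, OpenCV 4.12 (cv2) and the standard library are available. Lean on these libraries where they do the work, as an engineer would, in place of code of your own. Each camera call takes 0.05 s, during which the arm holds its last target.

TASK

Press the release button of the counter case so that its lid springs fully open, then pack the set of domed steel pipe covers in it, still upside down: first set the medium cover centrally into the big one that lies in the case, then the small cover centrally into the medium one, each standing level on its knob. Set them down gently rather than dropping them, and leave the other goods on the counter where they are.

Things in the scene. Friction and masses are not known exactly. Their poses are not given: they have to be found in the camera images.
- case: Square grey case fixed to the counter, 230 x 230 mm, tray walls 40 mm high and 6 mm thick, inner floor 6 mm above the counter. Origin: centre of its underside on the counter; z up. Its lid (clear top, top face 70 mm above the counter when shut) is hinged along the edge at the case's own +y side, 40 mm up. At its -y side a block 70 mm long, 70 mm wide and 45 mm high carries the release button. The big cover lies inside.
- case_lid (a joint): Lid angle in rad: 0 shut and latched, 1.95 fully open (leaning back past upright, away from the button). It is spring-loaded and opens by itself to its stop in about a second once the catch lets go; it then stays open.
- case_lid_edge (a point): Middle of the lid's free edge (the edge next to the button), at its top face; 230 mm from the hinge.
- release_button (a joint): Travel of the release button in m: 0 up, 0.008 fully down; pressed straight down. The catch lets go at about 0.005; fully down takes about 5 N.
- release_button_top (a point): Centre of the top of the round white release button, 28 mm across, 59 mm above the counter, 41 mm out from the shut lid's edge. Presses straight down.
- cover_big: Big domed steel cover, 190 mm across its rim, 52 mm high in all, lying in the middle of the case under the lid. Loose, upside down like a bowl, on the flat black knob of its crown; round, yaw means nothing. Origin: centre of the knob's underside, z up. Rim 8 mm thick, inner diameter there 174 mm.
- cover_big_in (a point): Centre of the big cover's inner floor, 15 mm above its origin, flat for about 25 mm from the axis, then sloping up: the medium cover's knob stands here.
- cover_mid: Medium domed steel cover, 124 mm across its rim, 52 mm high in all; knob 36 mm across, 16 mm high. About 100 g. Loose, upside down like a bowl, on the flat black knob of its crown; round, yaw means nothing. Origin: centre of the knob's underside, z up. Seated in the big cover, its rim stands 15 mm above the big one's.
- cover_mid_rim (a point): Centre of the medium cover's mouth, 52 mm above its origin. The rim is an upright band 8 mm thick, 14 mm tall, its middle line 58 mm from the axis: it can be pinched there from above, one finger inside, one outside (the hollow is free for 15 mm below the rim there).
- cover_mid_in (a point): Centre of the medium cover's inner floor, 21 mm above its origin, flat for about 20 mm from the axis, then sloping up: the small cover's knob stands here.
- cover_small: Small domed steel cover, 66 mm across its rim, 46 mm high in all; knob 26 mm across, 14 mm high. About 60 g. Loose, upside down like a bowl, on the flat black knob of its crown; round, yaw means nothing. Origin: centre of the knob's underside, z up. Its rim is an upright band 14 mm tall, to be held across its 66 mm. Seated, it stands 15 mm above the medium rim.
- elbow: Bystander: copper pipe elbow lying flat, legs 49 mm, 34 mm high. Origin under its corner. Leave alone.
- tape_roll: Bystander: white roll, 70 mm across, 20 mm high. Leave alone.
- putty_tin: Bystander: tin 66 mm across, 65 mm high. Leave alone.
- coupling: Bystander: brass tube coupling 44 mm across, 40 mm high, standing. Leave alone.
- wrench: Bystander: steel wrench 180 mm long lying flat. Leave alone.
- washer: Bystander: flat black washer 48 mm across, 6 mm high. Leave alone.

How it is judged:
By the outcome, as a careful person would: the job done as asked, in the order asked, and still so for the second after the job is handed in, with the robot touching nothing.
It also fails if it takes over 72 s, if anything falls off the work surface, if the arm or the gripper's body presses on something with over 40 N, if the wrist force passes 120 N, or if a joint passes its speed limit or range.

## Working session

There is one attempt and no reset: what is moved stays moved. The work goes in short steps, Python scripts to look and compute and a tool call to move; the robot and the scene stay as the last step left them, time stands still between calls to the robot, and variables do not carry over. Pictures are saved under pics/ and viewed, and the job is handed in when it is done.

Besides the shell and the picture viewer there is one more tool, called after ">>>" by a JSON object that holds its "fn" and its "kwargs". step_arm: Moves the arm, as the interface text tells. Its arguments: {"type":"object","properties":{"commands":{"type":"array","items":{"type":"object","properties":{"linear":{"type":"array","items":{"type":"number"}},"twist":{"type":"array","items":{"type":"number"}},"gripper":{"type":"number"}}}},"squeeze":{"type":"number"}},"required":["commands"]}

```bash
mkdir -p pics; ls; cat > h.py <<'E'
import numpy as np, cv2, json
from cell import state, optics, ticket
def grab(name,fn=None):
    s=state(); d=optics.grab_frame(name); d['s']=s
    if fn: cv2.imwrite('pics/'+fn,cv2.cvtColor(d['frame'],cv2.COLOR_RGB2BGR))
    return d
E
python3 - <<'E'
from h import *
for n in ['scene','top','wrist']:
    d=grab(n,n+'1.png'); print({k:(np.round(v,4).tolist() if not isinstance(v,(str,dict)) else v) for k,v in d.items() if k not in('frame','s')})
print(d['s'])
E
```

```text
pics
{'fx': 443.3222, 'fy': 443.3222, 'cx': 256.0167, 'cy': 194.6553, 'eye': [0.9899, -0.6853, 0.9847], 'rotation': [0.7041, -0.0024, 0.6106]}
{'fx': 471.9916, 'fy': 471.9916, 'cx': 247.8626, 'cy': 186.2566, 'eye': [0.4551, -0.0576, 1.2053], 'rotation': [0.084, 0.0114, -1.5744]}
{'fx': 268.7994, 'fy': 268.7994, 'cx': 256.6842, 'cy': 195.6443, 'T_tool_cam': [[1.0, 0.0013, -0.0003, 0.0006], [0.0012, -0.9602, -0.2794, -0.071], [-0.0007, 0.2794, -0.9602, -0.1411], [0.0, 0.0, 0.0, 1.0]]}
{'time_s': 0.1, 'joint_pos': array([-1.31168342e+00,  9.18315071e-02,  1.23181681e+00, -5.32484488e-06,
        1.81979801e+00, -5.67063964e-02]), 'qvel': array([-2.68427534e-04, -3.96277196e-03, -1.50034528e-03, -9.18543822e-05,
       -4.27878438e-04, -1.67993128e-03]), 'effort': array([ 1.76716483e-03, -4.60216355e+01, -4.19217968e+01, -1.00717734e-04,
        1.05788882e-02,  3.20551419e-05]), 'tool_pos': array([ 0.18628252, -0.5700723 ,  0.23020625]), 'tcp_rot': array([-3.14149275e+00,  1.85098541e-03, -1.25497824e+00]), 'force': array([ 0.57375404, -0.81144387, -0.32069704]), 'wrist_torque': array([-0.03611156, -0.00626348,  0.0308494 ]), 'gripper_width': 0.08553111134752789}
```

View pics/scene1.png

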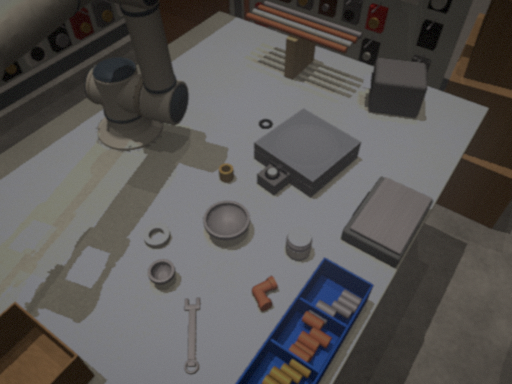

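View pics/top1.png

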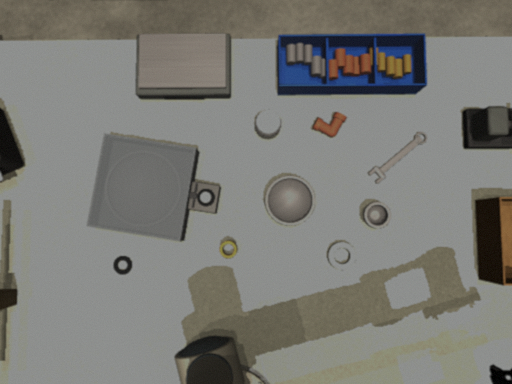

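View pics/wrist1.png

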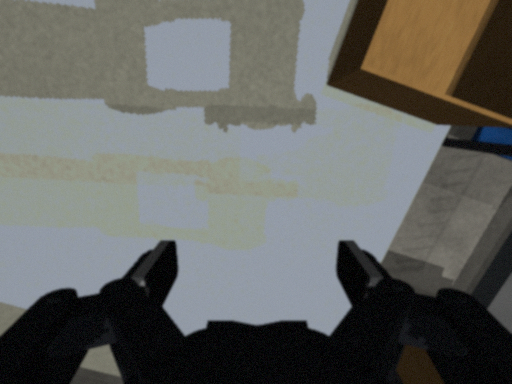

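```bash
cat >> h.py <<'E'
from scipy.spatial.transform import Rotation as Ro
def cam(d):
    if 'eye' in d: return np.array(d['eye']), Ro.from_euler('xyz',d['rotation']).as_matrix()
    s=d['s']; T=np.eye(4); T[:3,:3]=Ro.from_euler('xyz',s['tcp_rot']).as_matrix(); T[:3,3]=s['tool_pos']
    T=T@np.array(d['T_tool_cam']); return T[:3,3],T[:3,:3]
def proj(d,p):
    e,R=cam(d); q=(np.atleast_2d(p)-e)@R
    return np.c_[d['cx']+d['fx']*q[:,0]/-q[:,2], d['cy']+d['fy']*q[:,1]/q[:,2]]
def ray(d,uv):
    e,R=cam(d); uv=np.atleast_2d(np.array(uv,float))
    v=np.c_[(uv[:,0]-d['cx'])/d['fx'],-(uv[:,1]-d['cy'])/d['fy'],-np.ones(len(uv))]@R.T
    return e,v
def onz(d,uv,z):
    e,v=ray(d,uv); return e+v*((z-e[2])/v[:,2])[:,None]
E
python3 - <<'E'
from h import *
S=state()
for n in ['scene','top']:
    d=grab(n)
    print(n, list(d.keys()), proj(d,[[0,0,0],[.186,-.57,.23],[.186,-.57,0],[.5,0,0]]).round(1).tolist())
d=grab('top')
for nm,uv,z in [('case',(145,187),.07),('button',(205,197),.059),('mid',(290,199),.052),('small',(376,214),.046),('tin',(268,123),.065),('tape',(341,254),.02),('washer',(122,265),.006),('coupl',(228,248),.04),('wr1',(378,175),.005),('wr2',(420,138),.005)]:
    print(nm,onz(d,[uv],z).round(3))
d=grab('scene')
for nm,uv,z in [('button',(273,172),.059),('mid',(227,219),.052),('small',(161,271),.046),('washer',(265,124),.006)]:
    print(nm,onz(d,[uv],z).round(3))
E
```

```text
scene ['frame', 'fx', 'fy', 'cx', 'cy', 'eye', 'rotation', 's'] [[130.1, 127.7], [-26.2, 225.2], [18.2, 279.9], [252.3, 193.1]]
top ['frame', 'fx', 'fy', 'cx', 'cy', 'eye', 'rotation', 's'] [[230.7, 411.3], [510.2, 360.1], [460.0, 333.9], [230.6, 208.4]]
case [[0.55  0.204 0.07 ]]
button [[0.526 0.06  0.059]]
mid [[ 0.52  -0.148  0.052]]
small [[ 0.483 -0.358  0.046]]
tin [[ 0.707 -0.095  0.065]]
tape [[ 0.385 -0.275  0.02 ]]
washer [[0.358 0.274 0.006]]
coupl [[0.402 0.005 0.04 ]]
wr1 [[ 0.583 -0.376  0.005]]
wr2 [[ 0.678 -0.486  0.005]]
button [[0.532 0.058 0.059]]
mid [[ 0.523 -0.148  0.052]]
small [[ 0.485 -0.362  0.046]]
washer [[0.362 0.269 0.006]]
```

```bash
python3 - <<'E'
from h import *
d=grab('top'); f=cv2.cvtColor(d['frame'],cv2.COLOR_RGB2BGR)
a=cv2.resize(f[120:250,80:230],None,fx=5,fy=5,interpolation=cv2.INTER_CUBIC); cv2.imwrite('pics/t_case.png',cv2.convertScaleAbs(a,alpha=1.5)[:600])
a=cv2.resize(f[160:240,250:400],None,fx=5,fy=5,interpolation=cv2.INTER_CUBIC); cv2.imwrite('pics/t_cov.png',cv2.convertScaleAbs(a,alpha=1.5))
E
```

```text
(no output)
```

View pics/t_case.png

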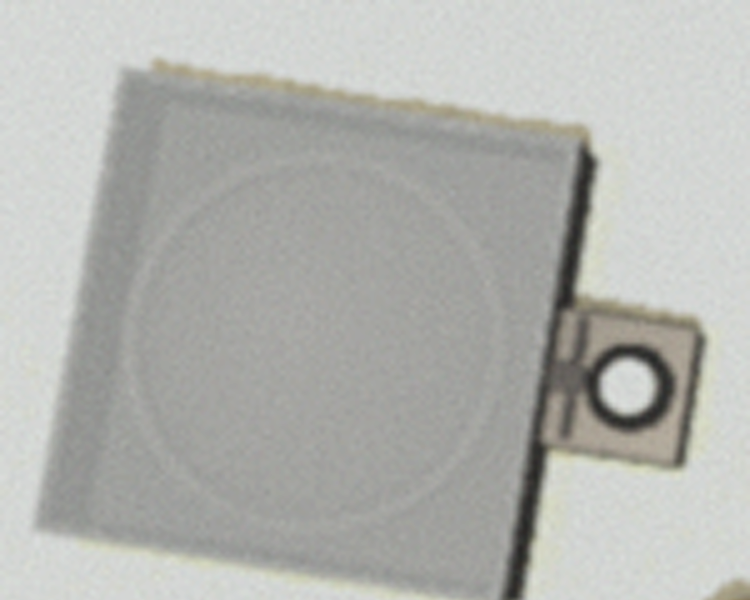

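View pics/t_cov.png

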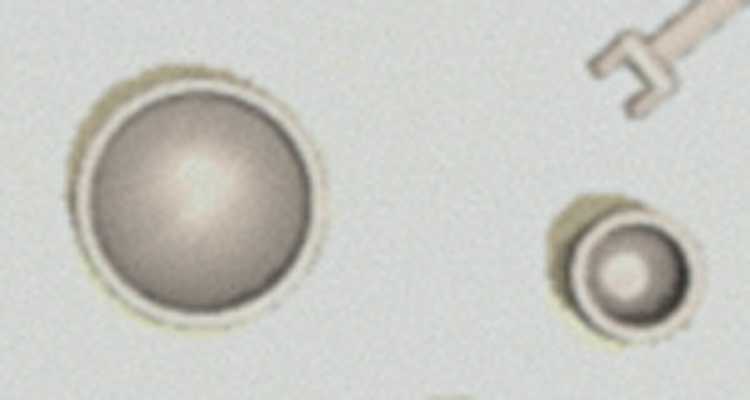

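```bash
python3 - <<'E'
from h import *
d=grab('top')
c=lambda x,y,ox,oy:(ox+(x+.5)/5-.5,oy+(y+.5)/5-.5)
print('btn',onz(d,[c(630,386,80,120)],.059))
L=onz(d,[c(*p,80,120) for p in [(125,70),(582,135),(505,600),(38,528)]],.07); print('lid',L.round(4)); print(np.linalg.norm(L-np.roll(L,-1,0),axis=1), L.mean(0))
print('big',onz(d,[c(315,340,80,120)],.058))
print('mid',onz(d,[c(201,201,250,160)],.052)); print('small',onz(d,[c(630,274,250,160)],.046))
E
```

```text
btn [[0.52633946 0.05815205 0.059     ]]
lid [[0.6815 0.3049 0.07  ]
 [0.6482 0.0809 0.07  ]
 [0.4232 0.1166 0.07  ]
 [0.4584 0.342  0.07  ]]
[0.22646838 0.22774832 0.22818225 0.22618592] [0.55284169 0.21111102 0.07      ]
big [[0.54960407 0.21255638 0.058     ]]
mid [[ 0.51853745 -0.14717292  0.052     ]]
small [[ 0.4822348  -0.35684597  0.046     ]]
```

>>> {"fn": "step_arm", "kwargs": {"commands": [{"linear":[0,0,0],"twist":[0,0,6.9],"gripper":0.085},{"linear":[0,0,0],"twist":[0,0,6.9],"gripper":0.085},{"linear":[0,0,0],"twist":[0,0,6.9],"gripper":0.085},{"linear":[0,0,0],"twist":[0,0,6.8],"gripper":0.085},{"linear":[-0.036,-0.0125,0],"twist":[0,0,0],"gripper":0.085},{"linear":[-0.036,-0.0125,0],"twist":[0,0,0],"gripper":0.085},{"linear":[-0.036,-0.0125,0],"twist":[0,0,0],"gripper":0.085},{"linear":[-0.036,-0.0125,0],"twist":[0,0,0],"gripper":0.085},{"linear":[-0.036,-0.0125,0],"twist":[0,0,0],"gripper":0.085},{"linear":[-0.036,-0.0125,0],"twist":[0,0,0],"gripper":0.085}]}}

```text
time_s: 1.28
tool_pos: [0.2961, -0.3679, 0.2314]
tcp_rot: [-3.141, -0.0, -1.735]
force: [1.2, -0.6, -0.8]
gripper_width: 0.0848
```

>>> {"fn": "step_arm", "kwargs": {"commands": [{"linear":[-0.036,-0.0125,0],"twist":[0,0,0],"gripper":0.085},{"linear":[-0.036,-0.0125,0],"twist":[0,0,0],"gripper":0.085},{"linear":[-0.036,-0.0125,0],"twist":[0,0,0],"gripper":0.085},{"linear":[-0.036,-0.0125,0],"twist":[0,0,0],"gripper":0.085},{"linear":[-0.036,-0.0125,0],"twist":[0,0,0],"gripper":0.085},{"linear":[-0.036,-0.0125,0],"twist":[0,0,0],"gripper":0.085},{"linear":[-0.036,-0.0125,0],"twist":[0,0,0],"gripper":0.085},{"linear":[-0.036,-0.0125,0],"twist":[0,0,0],"gripper":0.085},{"linear":[-0.036,-0.0125,0],"twist":[0,0,0],"gripper":0.085},{"linear":[0,0,0],"twist":[0,0,0],"gripper":0.085}]}}

```text
time_s: 2.12
tool_pos: [0.4614, -0.0628, 0.2311]
tcp_rot: [-3.141, 0.003, -1.728]
force: [0.8, 0.2, -0.9]
gripper_width: 0.0849
```

```bash
cat >> h.py <<'E'
def delta(p,yaw=None):
    s=state(); R=Ro.from_euler('xyz',s['tcp_rot']).as_matrix()
    print('t',round(s['time_s'],2),'pos',s['tool_pos'].round(4),'rpy',np.degrees(s['tcp_rot']).round(2),'w',round(s['gripper_width'],4),'F',s['force'].round(1))
    if p is not None: print('delta tool',(R.T@(np.array(p)-s['tool_pos'])).round(4))
    if yaw is not None:
        T=Ro.from_euler('xyz',[np.pi,0,np.radians(yaw)]).as_matrix(); print('twist',np.degrees(Ro.from_matrix(R.T@T).as_rotvec()).round(2))
E
python3 - <<'E'
from h import *
d=grab('wrist','w2.png'); delta([.5263,.0582,.1],-99.4)
print(proj(d,[[.5263,.0582,.059]]))
E
```

```text
t 2.17 pos [ 0.4604 -0.0653  0.2311] rpy [ 1.7998e+02  4.0000e-02 -9.9070e+01] w 0.0849 F [-0.6 -0.1 -0.2]
delta tool [-0.1323 -0.0457  0.1311]
twist [0.02 0.04 0.33]
[[143.51426907 141.42625957]]
```

View pics/w2.png

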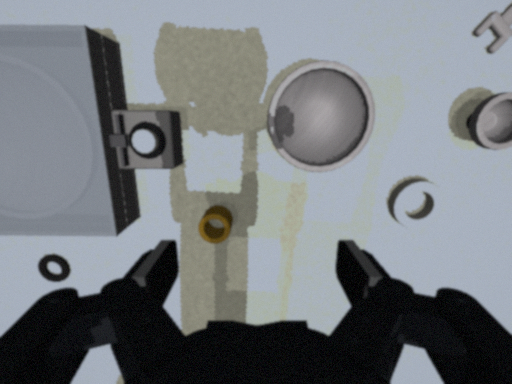

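```bash
cat >> h.py <<'E'
def circ(d,seed,z,n=48,r0=5,r1=80,pick='out',**k): pass
E
python3 - <<'E'
from h import *
d=grab('wrist'); g=cv2.cvtColor(d['frame'],cv2.COLOR_RGB2GRAY); delta(None)
m=(g[110:175,125:170]>170).astype(np.uint8)
n,l,st,c=cv2.connectedComponentsWithStats(m); 
for i in range(1,n):
    if st[i,4]>50: p=c[i]+[125,110]; print(st[i],p,onz(d,[p],.059))
# mid rim ellipse
m=cv2.Canny(cv2.GaussianBlur(g,(3,3),0),40,100); cv2.imwrite('pics/c2.png',m)
ys,xs=np.nonzero(m[50:185,255:390]); xs=xs+255; ys=ys+50
r=np.hypot(xs-322,ys-116); print(np.histogram(r,bins=np.arange(30,70,2)))
k=(r>44)&(r<57); e=cv2.fitEllipse(np.c_[xs[k],ys[k]].astype(np.float32)); print(e,onz(d,[e[0]],.052))
E
```

```text
t 2.22 pos [ 0.4598 -0.067   0.2312] rpy [ 1.7997e+02 -2.0000e-02 -9.9200e+01] w 0.0854 F [-0.3  0.4 -0.3]
[  6  21  20  20 323] [140.39628483 140.46749226] [[0.52682768 0.05828775 0.059     ]]
[  9  60  34   5 164] [150.7195122  172.01829268] [[0.48938307 0.05643227 0.059     ]]
(array([ 14,   9,   6,  27,  44,  41,  92, 107,  92, 168, 131,  59, 154,
        69,  91,  12,  59,  29,  24]), array([30, 32, 34, 36, 38, 40, 42, 44, 46, 48, 50, 52, 54, 56, 58, 60, 62,
       64, 66, 68]))
((320.7829895019531, 115.59673309326172), (100.7483901977539, 102.67200469970703), 51.74104690551758) [[ 0.52106441 -0.14971214  0.052     ]]
```

View pics/c2.png

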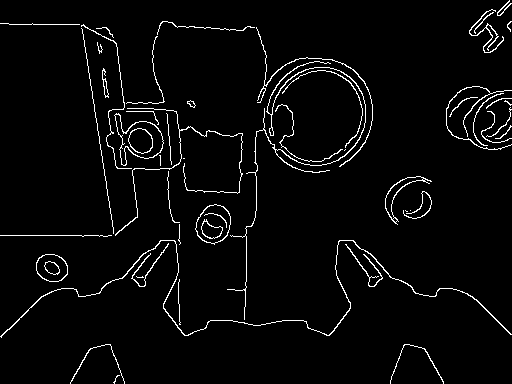

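>>> {"fn": "step_arm", "kwargs": {"commands": [{"linear":[-0.022,-0.0077,0.01],"twist":[0,0,0],"gripper":0.0},{"linear":[-0.022,-0.0077,0.02],"twist":[0,0,0],"gripper":0.0},{"linear":[-0.022,-0.0077,0.02],"twist":[0,0,0],"gripper":0.0},{"linear":[-0.022,-0.0077,0.02],"twist":[0,0,0],"gripper":0.0},{"linear":[-0.022,-0.0077,0.02],"twist":[0,0,0],"gripper":0.0},{"linear":[-0.0213,-0.0075,0.02],"twist":[0,0,0],"gripper":0.0},{"linear":[0,0,0.013],"twist":[0,0,0],"gripper":0.0},{"linear":[0,0,0.013],"twist":[0,0,0],"gripper":0.0},{"linear":[0,0,0],"twist":[0,0,0],"gripper":0.0},{"linear":[0,0,0],"twist":[0,0,0],"gripper":0.0}]}}

```text
time_s: 3.05
tool_pos: [0.5259, 0.0522, 0.0951]
tcp_rot: [3.141, -0.001, -1.737]
force: [-0.4, -0.2, -0.3]
gripper_width: -0.0004
```

```bash
python3 - <<'E'
from h import *
d=grab('wrist','w3.png'); delta([.5263,.0553,.059])
grab('scene','s3.png')
E
```

```text
t 3.1 pos [0.5265 0.0523 0.0963] rpy [-1.7994e+02 -1.0000e-02 -9.9510e+01] w -0.0003 F [ 0.2 -0.4  0.5]
delta tool [-0.0029  0.0007  0.0373]
```

View pics/w3.png

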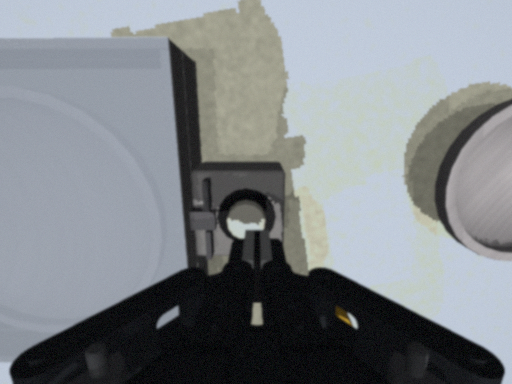

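>>> {"fn": "step_arm", "kwargs": {"commands": [{"linear":[-0.001,0.0,0.01],"twist":[0,0,0],"gripper":0.0},{"linear":[-0.001,0.0,0.01],"twist":[0,0,0],"gripper":0.0},{"linear":[-0.001,0,0.01],"twist":[0,0,0],"gripper":0.0},{"linear":[0,0,0.005],"twist":[0,0,0],"gripper":0.0},{"linear":[0,0,0.0025],"twist":[0,0,0],"gripper":0.0},{"linear":[0,0,0.0025],"twist":[0,0,0],"gripper":0.0},{"linear":[0,0,0.002],"twist":[0,0,0],"gripper":0.0},{"linear":[0,0,0.002],"twist":[0,0,0],"gripper":0.0},{"linear":[0,0,0],"twist":[0,0,0],"gripper":0.0},{"linear":[0,0,0],"twist":[0,0,0],"gripper":0.0}]}}

```text
time_s: 3.98
tool_pos: [0.5273, 0.0564, 0.0523]
tcp_rot: [-3.14, -0.0, -1.735]
force: [-3.3, -2.0, 7.6]
gripper_width: 0.0001
```

```bash
python3 - <<'E'
from h import *
delta([.5263,.0553,.059])
grab('scene','s4.png')
E
```

```text
t 3.98 pos [0.5273 0.0564 0.0523] rpy [-1.7992e+02 -2.0000e-02 -9.9420e+01] w 0.0001 F [-3.3 -2.   7.6]
delta tool [ 0.0013  0.0008 -0.0067]
```

View pics/s4.png

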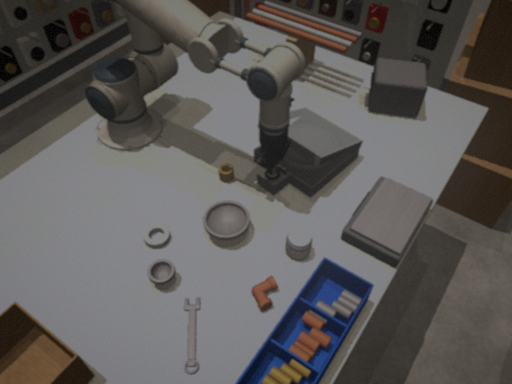

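>>> {"fn": "step_arm", "kwargs": {"commands": [{"linear":[0,0,-0.02],"twist":[0,0,0],"gripper":0.026},{"linear":[0,0,-0.035],"twist":[0,0,0],"gripper":0.026},{"linear":[0.02,-0.002,-0.03],"twist":[0,0,0],"gripper":0.026},{"linear":[0.036,-0.004,-0.01],"twist":[0,0,0],"gripper":0.026},{"linear":[0.036,-0.004,0],"twist":[0,0,0],"gripper":0.026},{"linear":[0.036,-0.004,0],"twist":[0,0,0],"gripper":0.026},{"linear":[0.036,-0.004,0],"twist":[0,0,0],"gripper":0.026},{"linear":[0.036,-0.004,0],"twist":[0,0,0],"gripper":0.026},{"linear":[0.036,-0.004,0],"twist":[0,0,0],"gripper":0.026},{"linear":[0.025,0,0],"twist":[0,0,0],"gripper":0.026}]}}

```text
time_s: 4.87
tool_pos: [0.5098, -0.2082, 0.146]
tcp_rot: [-3.14, -0.001, -1.737]
force: [0.2, 0.6, -0.1]
gripper_width: 0.026
```

>>> {"fn": "step_arm", "kwargs": {"commands": [{"linear":[0,0,0],"twist":[0,0,0],"gripper":0.026},{"linear":[0,0,0],"twist":[0,0,0],"gripper":0.026},{"linear":[0,0,0],"twist":[0,0,0],"gripper":0.026},{"linear":[0,0,0],"twist":[0,0,0],"gripper":0.026},{"linear":[0,0,0],"twist":[0,0,0],"gripper":0.026},{"linear":[0,0,0],"twist":[0,0,0],"gripper":0.026},{"linear":[0,0,0],"twist":[0,0,0],"gripper":0.026},{"linear":[0,0,0],"twist":[0,0,0],"gripper":0.026},{"linear":[0,0,0],"twist":[0,0,0],"gripper":0.026},{"linear":[0,0,0],"twist":[0,0,0],"gripper":0.026}]}}

```text
time_s: 5.7
tool_pos: [0.51, -0.2049, 0.1463]
tcp_rot: [-3.142, -0.0, -1.735]
force: [-0.2, -0.7, 0.4]
gripper_width: 0.0265
```

```bash
python3 - <<'E'
from h import *
d=grab('wrist','w5.png'); delta([.5105,-.2057,.07],-99.4)
grab('scene','s5.png'); grab('top','t5.png')
E
```

```text
t 5.75 pos [ 0.5099 -0.2049  0.1463] rpy [-180.    -0.   -99.4] w 0.0259 F [-0.3  0.3  0.3]
delta tool [ 0.0007 -0.0007  0.0763]
twist [-0. -0.  0.]
```

View pics/w5.png

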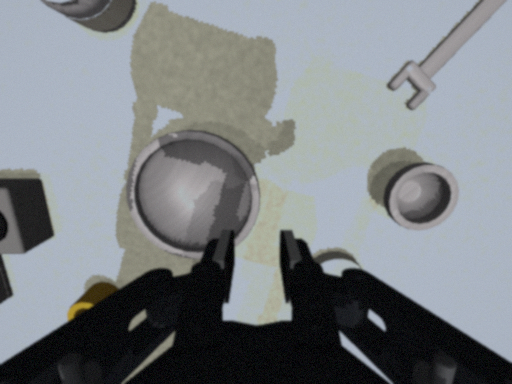

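View pics/s5.png

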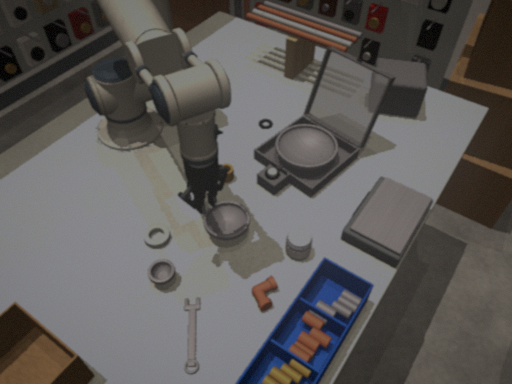

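View pics/t5.png

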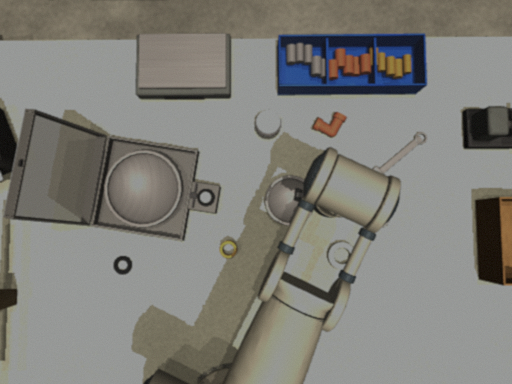

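```bash
cat >> h.py <<'E'
def rim(d,c0,R,z,tol=.006,show=None,canny=(30,80),mask=None):
    """edge pixels cast on plane z, keep those near radius R of c0, circle fit (iterated)"""
    g=cv2.cvtColor(d['frame'],cv2.COLOR_RGB2GRAY); m=cv2.Canny(cv2.GaussianBlur(g,(3,3),0),*canny)
    ys,xs=np.nonzero(m); uv=np.c_[xs,ys]
    if mask is not None: uv=uv[mask(xs,ys)]
    P=onz(d,uv,z)[:,:2]; c=np.array(c0,float)
    from scipy.optimize import least_squares
    for t in [tol,tol*.6,tol*.4,tol*.4]:
        r=np.hypot(*(P-c).T); k=abs(r-R)<t
        c=least_squares(lambda q:np.hypot(*(P[k]-q).T)-R,c,loss='soft_l1',f_scale=.001).x
    r=np.hypot(*(P-c).T); k=abs(r-R)<tol*.4
    ang=np.degrees(np.arctan2(*(P[k]-c).T[::-1])); cov=len(set((ang//20).astype(int)))
    if show:
        f=cv2.cvtColor(d['frame'],cv2.COLOR_RGB2BGR); f[uv[k][:,1],uv[k][:,0]]=(0,0,255); cv2.imwrite('pics/'+show,f)
    return c.round(4),k.sum(),f'{cov}/18',np.std(r[k]).round(5)
E
python3 - <<'E'
from h import *
d=grab('wrist')
for z,R in((.052,.062),(.052,.054)): print('mid',rim(d,[.52,-.1485],R,z,show=f'r5_{int(R*1000)}.png',mask=lambda x,y:y<235))
for R in (.033,.025): print('small',rim(d,[.483,-.358],R,.046,tol=.005))
d=grab('top')
for R in (.095,.087): print('bigtop',rim(d,[.5515,.2115],R,.058,show='r5b.png'))
d=grab('scene')
for R in (.095,.087): print('bigsc',rim(d,[.5515,.2115],R,.058,show='r5c.png'))
for R in (.062,.054): print('midsc',rim(d,[.52,-.1485],R,.052))
for R in (.033,.025): print('small',rim(d,[.483,-.358],R,.046,tol=.005))
E
```

```text
mid (array([ 0.5184, -0.1478]), np.int64(455), '13/18', np.float64(0.00132))
mid (array([ 0.5195, -0.1482]), np.int64(327), '15/18', np.float64(0.00061))
small (array([ 0.4826, -0.3593]), np.int64(271), '18/18', np.float64(0.00073))
small (array([ 0.4828, -0.3593]), np.int64(188), '18/18', np.float64(0.00057))
bigtop (array([0.5486, 0.214 ]), np.int64(252), '18/18', np.float64(0.00095))
bigtop (array([0.5488, 0.2136]), np.int64(257), '18/18', np.float64(0.00087))
bigsc (array([0.5499, 0.2135]), np.int64(139), '18/18', np.float64(0.00117))
bigsc (array([0.5513, 0.2123]), np.int64(64), '10/18', np.float64(0.00114))
midsc (array([ 0.5184, -0.1465]), np.int64(69), '15/18', np.float64(0.00117))
midsc (array([ 0.5182, -0.1463]), np.int64(60), '13/18', np.float64(0.00122))
small (array([ 0.4821, -0.3607]), np.int64(40), '10/18', np.float64(0.00099))
small (array([ 0.4823, -0.3599]), np.int64(54), '14/18', np.float64(0.001))
```

View pics/r5_62.png

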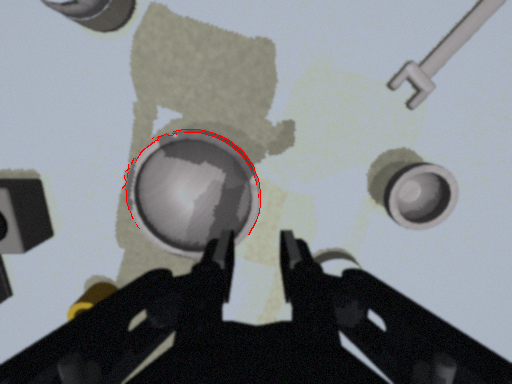

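View pics/r5c.png

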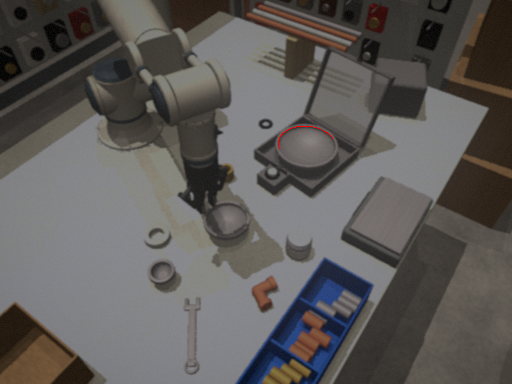

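>>> {"fn": "step_arm", "kwargs": {"commands": [{"linear":[0,0,0.02],"twist":[0,0,0],"gripper":0.026},{"linear":[0,0,0.025],"twist":[0,0,0],"gripper":0.026},{"linear":[0,0,0.02],"twist":[0,0,0],"gripper":0.026},{"linear":[0,0,0.012],"twist":[0,0,0],"gripper":0.026},{"linear":[0,0,0.01],"twist":[0,0,0],"gripper":0.026},{"linear":[0,0,0.007],"twist":[0,0,0],"gripper":0.026},{"linear":[0,0,0],"twist":[0,0,0],"gripper":0.026},{"linear":[0,0,0],"twist":[0,0,0],"gripper":0.026},{"linear":[0,0,0],"twist":[0,0,0],"gripper":0.026},{"linear":[0,0,0],"twist":[0,0,0],"gripper":0.026}]}}

```text
time_s: 6.83
tool_pos: [0.5106, -0.2054, 0.0537]
tcp_rot: [-3.139, -0.001, -1.735]
force: [-0.4, 0.0, 0.1]
gripper_width: 0.0262
```

```bash
python3 - <<'E'
from h import *
d=grab('wrist','w6.png'); delta([.5095,-.2047,.0405],-99.4)
E
```

```text
t 6.88 pos [ 0.5105 -0.2053  0.0535] rpy [-1.7989e+02 -3.0000e-02 -9.9410e+01] w 0.026 F [ 0. -0. -0.]
delta tool [-0.0004  0.0011  0.013 ]
twist [-0.11 -0.03 -0.01]
```

View pics/w6.png

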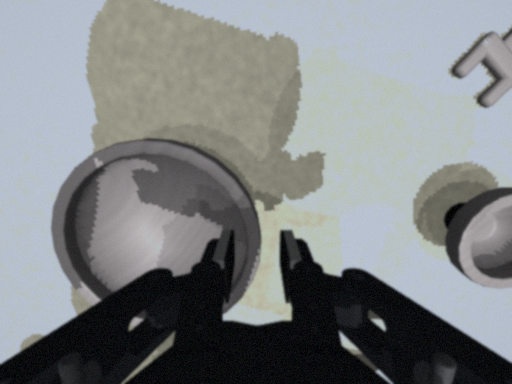

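```bash
python3 - <<'E'
from h import *
d=grab('wrist'); print(rim(d,[.519,-.1475],.054,.052,show='r6.png')); print(rim(d,[.519,-.1475],.062,.052)); print(proj(d,[d['s']['tool_pos']]))
E
```

```text
(array([ 0.5193, -0.1483]), np.int64(586), '16/18', np.float64(0.00077))
(array([ 0.5184, -0.149 ]), np.int64(671), '16/18', np.float64(0.00107))
[[255.87022708 245.90792425]]
```

View pics/r6.png

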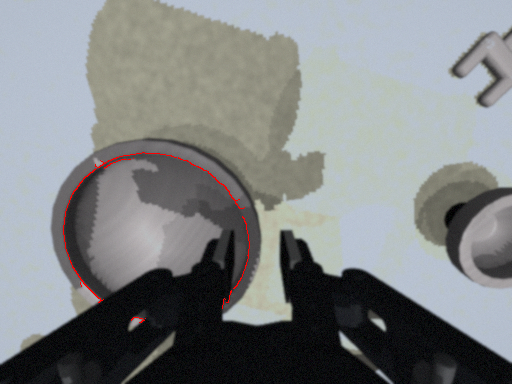

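>>> {"fn": "step_arm", "kwargs": {"commands": [{"linear":[0,0.001,0.005],"twist":[0,0,0],"gripper":0.026},{"linear":[0,0,0.005],"twist":[0,0,0],"gripper":0.026},{"linear":[0,0,0.003],"twist":[0,0,0],"gripper":0.026},{"linear":[0,0,0],"twist":[0,0,0],"gripper":0.026},{"linear":[0,0,0],"twist":[0,0,0],"gripper":0.018},{"linear":[0,0,0],"twist":[0,0,0],"gripper":0.012},{"linear":[0,0,0],"twist":[0,0,0],"gripper":0.008},{"linear":[0,0,0],"twist":[0,0,0],"gripper":0.003},{"linear":[0,0,0],"twist":[0,0,0],"gripper":0.0},{"linear":[0,0,0],"twist":[0,0,0],"gripper":0.0}], "squeeze": 50}}

```text
time_s: 7.77
tool_pos: [0.5096, -0.2047, 0.0402]
tcp_rot: [-3.14, 0.0, -1.735]
force: [1.6, 2.4, 5.3]
gripper_width: 0.0072
```

```bash
python3 - <<'E'
from h import *
d=grab('wrist','w7.png'); delta([.5095,-.2047,.0405],-99.4)
E
```

```text
t 7.82 pos [ 0.5095 -0.2047  0.0401] rpy [-1.7991e+02  1.0000e-02 -9.9400e+01] w 0.0068 F [1.3 1.4 5. ]
delta tool [-0.      0.     -0.0004]
twist [-0.09  0.01  0.  ]
```

View pics/w7.png

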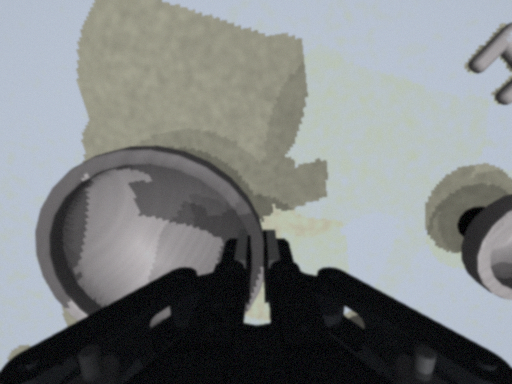

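>>> {"fn": "step_arm", "kwargs": {"commands": [{"linear":[0,0,-0.002],"twist":[0,0,0],"gripper":0.0},{"linear":[0,0,-0.004],"twist":[0,0,0],"gripper":0.0},{"linear":[0,0,-0.008],"twist":[0,0,0],"gripper":0.0},{"linear":[0,0,-0.012],"twist":[0,0,0],"gripper":0.0},{"linear":[0,0,-0.014],"twist":[0,0,0],"gripper":0.0},{"linear":[0,0,-0.014],"twist":[0,0,0],"gripper":0.0},{"linear":[0,0,-0.014],"twist":[0,0,0],"gripper":0.0},{"linear":[0,0,-0.014],"twist":[0,0,0],"gripper":0.0},{"linear":[0,0,-0.014],"twist":[0,0,0],"gripper":0.0},{"linear":[0,0,-0.008],"twist":[0,0,0],"gripper":0.0}]}}

```text
time_s: 8.65
tool_pos: [0.5093, -0.2054, 0.1459]
tcp_rot: [-3.139, -0.001, -1.735]
force: [0.1, 0.5, -0.2]
gripper_width: 0.0061
```

```bash
python3 - <<'E'
from h import *
d=grab('wrist','w8.png'); delta([.549,.2135,.2],-99.4); grab('scene','s8.png')
E
```

```text
t 8.7 pos [ 0.5098 -0.2056  0.1472] rpy [-1.7976e+02 -1.0000e-01 -9.9420e+01] w 0.006 F [ 0.2 -0.5  0.6]
delta tool [-0.4197  0.0297 -0.0537]
twist [-0.24 -0.1  -0.02]
```

View pics/w8.png

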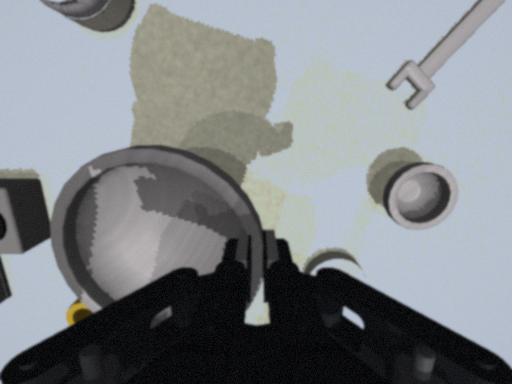

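View pics/s8.png

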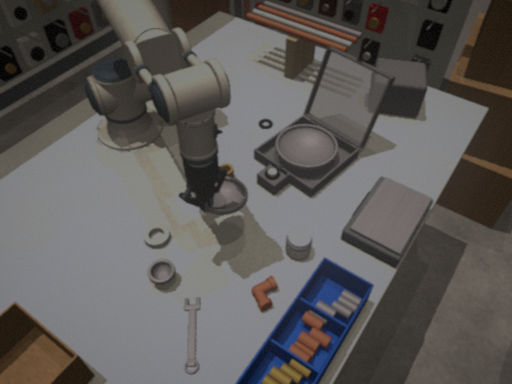

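>>> {"fn": "step_arm", "kwargs": {"commands": [{"linear":[0,0,-0.01],"twist":[0,0,0],"gripper":0.0},{"linear":[0,0,-0.01],"twist":[0,0,0],"gripper":0.0},{"linear":[0,0,-0.01],"twist":[0,0,0],"gripper":0.0},{"linear":[0,0,0],"twist":[0,0,0],"gripper":0.0},{"linear":[0,0,0],"twist":[0,0,0],"gripper":0.0},{"linear":[0,0,0],"twist":[0,0,0],"gripper":0.0},{"linear":[0,0,0],"twist":[0,0,0],"gripper":0.0},{"linear":[0,0,0],"twist":[0,0,0],"gripper":0.0},{"linear":[0,0,0],"twist":[0,0,0],"gripper":0.0},{"linear":[0,0,0],"twist":[0,0,0],"gripper":0.0}], "squeeze": 90}}

```text
time_s: 9.58
tool_pos: [0.5088, -0.2048, 0.1729]
tcp_rot: [3.141, 0.0, -1.735]
force: [0.9, -0.1, -0.8]
gripper_width: 0.0042
```

```bash
python3 - <<'E'
from h import *
d=grab('wrist','w9.png'); delta([.549,.2135,.2],-99.4)
for n in('w7','w8','w9'):
    g=cv2.imread(f'pics/{n}.png',0); r=g[228:240].mean(0); print(n,r[30:80].round().astype(int).tolist())
E
```

```text
t 9.63 pos [ 0.5088 -0.2048  0.173 ] rpy [ 1.7997e+02  1.0000e-02 -9.9410e+01] w 0.0045 F [-0.5 -0.1  0. ]
delta tool [-0.4193  0.0287 -0.0269]
twist [ 0.03  0.01 -0.01]
w7 [191, 191, 192, 189, 178, 148, 117, 105, 102, 102, 101, 102, 103, 102, 103, 101, 102, 99, 96, 83, 66, 53, 43, 40, 38, 39, 38, 38, 37, 38, 38, 39, 46, 54, 60, 62, 62, 64, 67, 69, 71, 73, 74, 77, 79, 79, 80, 81, 80, 82]
w8 [36, 35, 36, 35, 35, 36, 34, 35, 34, 34, 34, 34, 34, 36, 36, 39, 42, 45, 53, 66, 84, 97, 100, 100, 101, 101, 101, 102, 101, 102, 100, 96, 82, 64, 49, 44, 42, 40, 40, 40, 39, 40, 40, 39, 42, 50, 62, 68, 72, 74]
w9 [126, 126, 126, 126, 126, 125, 126, 126, 124, 119, 111, 100, 83, 65, 51, 46, 48, 53, 59, 70, 84, 95, 101, 100, 100, 100, 100, 100, 101, 102, 101, 101, 93, 76, 57, 47, 43, 42, 40, 41, 42, 39, 39, 39, 40, 43, 52, 63, 69, 72]
```

View pics/w9.png

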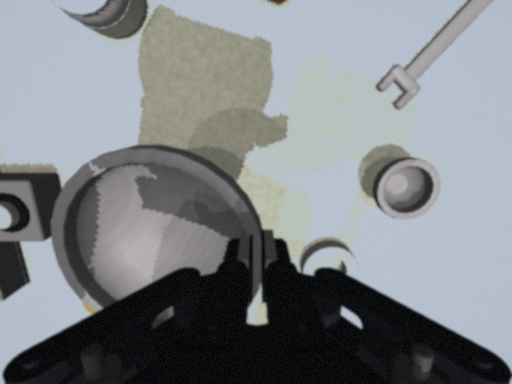

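>>> {"fn": "step_arm", "kwargs": {"commands": [{"linear":[-0.008,0,0],"twist":[0,0,0],"gripper":0.0},{"linear":[-0.016,0.002,0],"twist":[0,0,0],"gripper":0.0},{"linear":[-0.024,0.002,0],"twist":[0,0,0],"gripper":0.0},{"linear":[-0.03,0.0025,0],"twist":[0,0,0],"gripper":0.0},{"linear":[-0.03,0.0025,0],"twist":[0,0,0],"gripper":0.0},{"linear":[-0.03,0.0025,0],"twist":[0,0,0],"gripper":0.0},{"linear":[-0.03,0.0025,0],"twist":[0,0,0],"gripper":0.0},{"linear":[-0.03,0.0025,0],"twist":[0,0,0],"gripper":0.0},{"linear":[-0.03,0.0025,0],"twist":[0,0,0],"gripper":0.0},{"linear":[-0.03,0.0025,0],"twist":[0,0,0],"gripper":0.0}]}}

```text
time_s: 10.47
tool_pos: [0.5296, 0.0553, 0.1735]
tcp_rot: [-3.141, 0.0, -1.735]
force: [0.3, -1.3, 0.3]
gripper_width: 0.0046
```

>>> {"fn": "step_arm", "kwargs": {"commands": [{"linear":[-0.03,0.0025,0],"twist":[0,0,0],"gripper":0.0},{"linear":[-0.03,0.0025,0],"twist":[0,0,0],"gripper":0.0},{"linear":[-0.024,0.002,0],"twist":[0,0,0],"gripper":0.0},{"linear":[-0.014,0,0],"twist":[0,0,0],"gripper":0.0},{"linear":[-0.006,0,0],"twist":[0,-1,0],"gripper":0.0},{"linear":[0,0,0],"twist":[0,-1,0],"gripper":0.0},{"linear":[0,0,0],"twist":[0,-1,0],"gripper":0.0},{"linear":[0,0,0],"twist":[0,-1,0],"gripper":0.0},{"linear":[0,0,0],"twist":[0,-1,0],"gripper":0.0},{"linear":[0,0,0],"twist":[0,0,0],"gripper":0.0}]}}

```text
time_s: 11.3
tool_pos: [0.5401, 0.1552, 0.1735]
tcp_rot: [-3.141, 0.088, -1.738]
force: [0.1, -0.5, -0.7]
gripper_width: 0.0044
```

```bash
python3 - <<'E'
from h import *
delta([.5397,.1572,.12]); 
d=grab('wrist','w10.png'); d2=grab('scene','s10.png'); dt=grab('top','t10.png')
s=state(); z=s['tool_pos'][2]+.0118; print('state pos',s['tool_pos'])
c0=[.549,.2135]
print('wrist in',rim(d,c0,.054,z,show='r10.png')); print('wrist out',rim(d,c0,.062,z))
print('scene',rim(d2,c0,.062,z,show='r10s.png'),rim(d2,c0,.054,z))
print('top',rim(dt,c0,.062,z,show='r10t.png'))
E
```

```text
t 11.3 pos [0.5401 0.1552 0.1735] rpy [-179.98    5.07  -99.56] w 0.0044 F [ 0.1 -0.5 -0.7]
delta tool [0.0028 0.0008 0.0534]
state pos [0.54006325 0.15616342 0.17345368]
wrist in (array([0.5451, 0.2096]), np.int64(547), '13/18', np.float64(0.00099))
wrist out (array([0.5445, 0.2105]), np.int64(594), '13/18', np.float64(0.00107))
scene (array([0.5514, 0.2114]), np.int64(17), '6/18', np.float64(0.00112)) (array([0.5457, 0.2127]), np.int64(38), '12/18', np.float64(0.00121))
top (array([0.5453, 0.2156]), np.int64(83), '11/18', np.float64(0.00117))
```

View pics/r10.png

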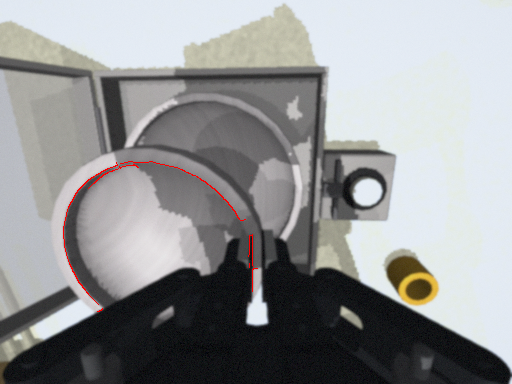

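View pics/r10s.png

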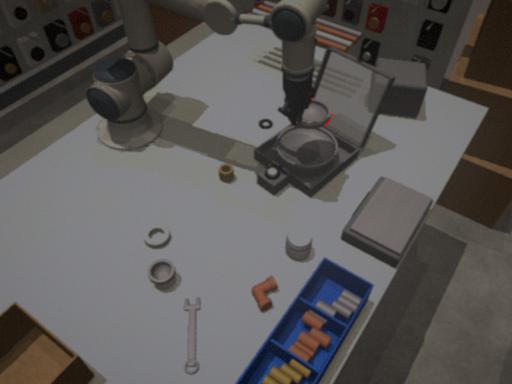

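```bash
cat >> h.py <<'E'
from scipy.optimize import least_squares
def tiltfit(d,R,h=.0118,x0=-.057,mask=lambda x,y:(x<243)&(y<300),tol=.005,show=None,tilt0=(0,0)):
    """3D circle fit in tool frame: plane through (0,0,-h), normal tilt (a about x, b about y)"""
    g=cv2.cvtColor(d['frame'],cv2.COLOR_RGB2GRAY); m=cv2.Canny(cv2.GaussianBlur(g,(3,3),0),30,80)
    ys,xs=np.nonzero(m); k=mask(xs,ys); uv=np.c_[xs,ys][k]
    T=np.array(d['T_tool_cam']); v=np.c_[(uv[:,0]-d['cx'])/d['fx'],-(uv[:,1]-d['cy'])/d['fy'],-np.ones(len(uv))]@T[:3,:3].T; e=T[:3,3]
    P0=np.array([0,0,-h])
    def res(q,vv):
        M=Ro.from_euler('xyz',[q[0],q[1],0]).as_matrix(); n=M[:,2]
        p=e+vv*(((P0-e)@n)/(vv@n))[:,None]; l=(p-P0)@M[:,:2]
        return np.hypot(l[:,0]-q[2],l[:,1]-q[3])-R
    q=np.array([*np.radians(tilt0),x0,0.])
    for t in (tol,tol*.7,tol*.5,tol*.4,tol*.4,tol*.3):
        k=abs(res(q,v))<t; q=least_squares(res,q,args=(v[k],),loss='soft_l1',f_scale=.0005).x
    if show:
        f=cv2.cvtColor(d['frame'],cv2.COLOR_RGB2BGR); f[uv[k][:,1],uv[k][:,0]]=(0,0,255); cv2.imwrite('pics/'+show,f)
    return 'tilt',np.degrees(q[:2]).round(2),'c',q[2:].round(4),k.sum(),np.std(res(q,v[k])).round(5)
E
python3 - <<'E'
from h import *
d=grab('wrist','w11.png'); 
for n,t in (('w7',0),('w9',-5),('w11',-5)):
    d['frame']=cv2.cvtColor(cv2.imread(f'pics/{n}.png'),cv2.COLOR_BGR2RGB)
    for R in(.054,.062): print(n,R,tiltfit(d,R,tilt0=(0,t),show=f'tf_{n}_{int(R*1000)}.png'), tiltfit(d,R,tilt0=(0,-t))[1:4])
delta(None)
E
```

```text
w7 0.054 ('tilt', array([-1.1 ,  0.79]), 'c', array([-0.0597, -0.0033]), np.int64(319), np.float64(0.00073)) (array([-1.1 ,  0.79]), 'c', array([-0.0597, -0.0033]))
w7 0.062 ('tilt', array([ 2.9 , -1.92]), 'c', array([-0.052 ,  0.0035]), np.int64(488), np.float64(0.00069)) (array([ 2.9 , -1.92]), 'c', array([-0.052 ,  0.0035]))
w9 0.054 ('tilt', array([ 5.36, -8.9 ]), 'c', array([-0.0561,  0.001 ]), np.int64(353), np.float64(0.00074)) (array([-2.7 ,  4.49]), 'c', array([-0.0545, -0.0031]))
w9 0.062 ('tilt', array([18.95, -6.86]), 'c', array([-0.0509, -0.0017]), np.int64(302), np.float64(0.00082)) (array([3.78, 3.34]), 'c', array([-0.0513,  0.0031]))
w11 0.054 ('tilt', array([ 1.16, -5.69]), 'c', array([-0.0568,  0.0018]), np.int64(248), np.float64(0.00057)) (array([-7.98,  9.2 ]), 'c', array([-0.0635, -0.004 ]))
w11 0.062 ('tilt', array([ 9.91, -4.  ]), 'c', array([-0.0583,  0.0001]), np.int64(230), np.float64(0.00064)) (array([2.75, 3.5 ]), 'c', array([-0.0516,  0.0032]))
t 11.5 pos [0.54   0.1565 0.1734] rpy [-179.99    5.    -99.45] w 0.0041 F [ 0.6  0.6 -0.9]
```

```bash
python3 - <<'E'
import cv2,numpy as np
for n in ('w7','w9','w11'):
    f=cv2.imread(f'pics/{n}.png')[120:320,20:280]
    cv2.imwrite(f'pics/z_{n}.png',cv2.resize(f,None,fx=3,fy=3,interpolation=cv2.INTER_CUBIC))
E
```

```text
(no output)
```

View pics/z_w7.png

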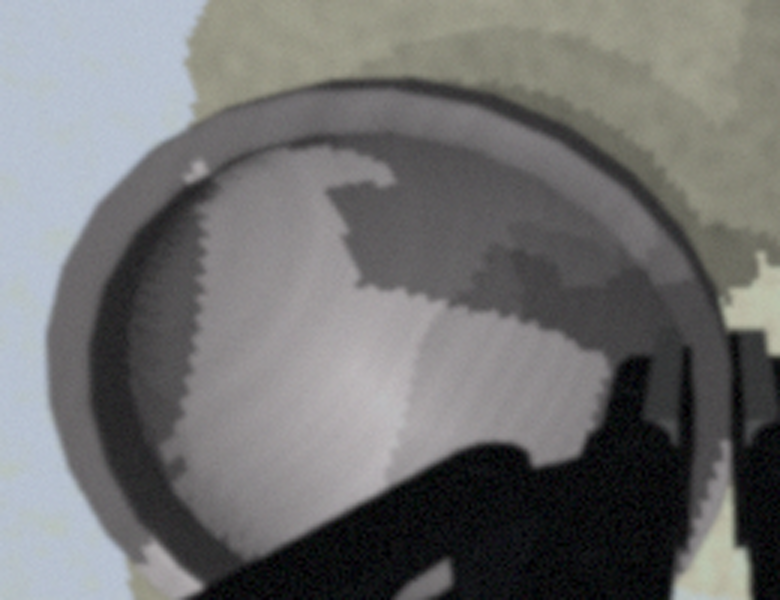

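View pics/z_w9.png

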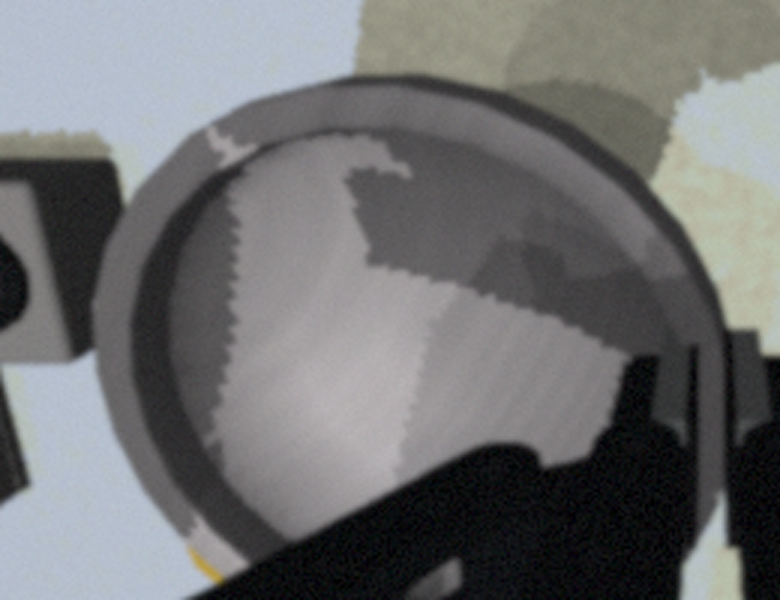

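View pics/z_w11.png

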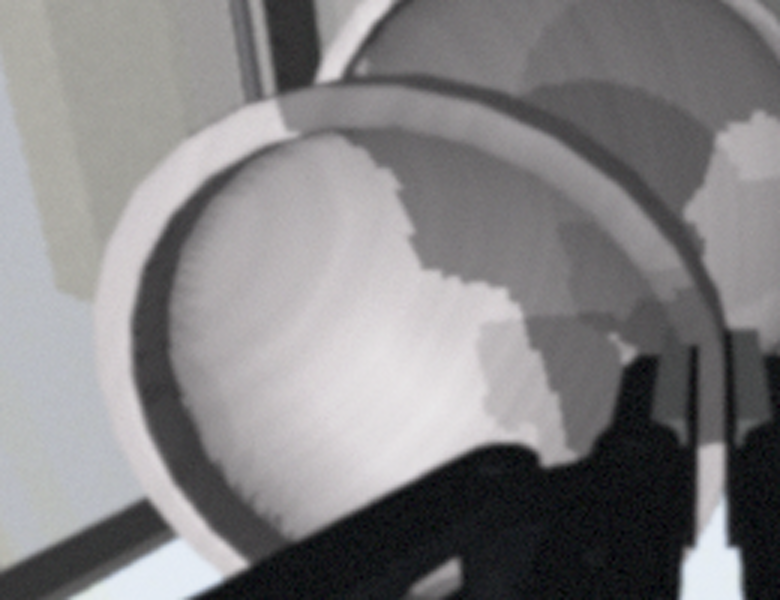

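```bash
python3 - <<'E'
from h import *
d=grab('wrist'); delta(None)
T=np.array(d['T_tool_cam'])
def fit(pts,tilt,h=.0118):
    uv=np.array(pts,float)/3+[20,120]; v=np.c_[(uv[:,0]-d['cx'])/d['fx'],-(uv[:,1]-d['cy'])/d['fy'],-np.ones(len(uv))]@T[:3,:3].T; e=T[:3,3]
    M=Ro.from_euler('y',tilt,degrees=True).as_matrix(); P0=np.array([0,0,-h]); n=M[:,2]
    p=e+v*(((P0-e)@n)/(v@n))[:,None]; l=((p-P0)@M[:,:2]).astype(np.float32)
    r=least_squares(lambda q:np.hypot(l[:,0]-q[0],l[:,1]-q[1])-q[2],[-.058,0,.054]); return r.x.round(4),(r.fun*1000).round(1)
w11=[(133,350),(148,275),(225,180),(300,140),(385,127),(470,138),(560,175),(640,240),(690,310),(170,465),(215,525)]
w7=[(92,350),(110,275),(190,182),(270,142),(370,133),(470,147),(560,185),(640,245),(685,310),(130,470),(175,535)]
for t in(3,5,7,-5): print('w11',t,fit(w11,t))
print('w7',fit(w7,0))
E
```

```text
t 11.55 pos [0.54   0.1567 0.1733] rpy [-179.99    5.    -99.43] w 0.0045 F [ 0.4  0.4 -1.2]
w11 3 (array([-0.0519,  0.0017,  0.0522]), array([ 1.4,  0.9, -0.3, -0.3, -0.5, -0.5, -0.3,  0.1,  0.9, -0.3, -1.2]))
w11 5 (array([-0.053 ,  0.0038,  0.0542]), array([ 1.7,  1. , -0.5, -0.5, -0.6, -0.5, -0.1,  0.3,  0.8, -0.1, -1.5]))
w11 7 (array([-0.0542,  0.0062,  0.0564]), array([ 2.1,  1.2, -0.7, -0.8, -0.7, -0.4,  0.1,  0.4,  0.7,  0. , -1.8]))
w11 -5 (array([-0.0485, -0.0055,  0.046 ]), array([ 0.7,  0.8,  0.3,  0.3, -0.2, -0.8, -1. , -0.3,  1.5, -0.7, -0.6]))
w7 (array([-0.054 ,  0.0023,  0.0532]), array([ 1.8,  1.5,  0.3, -0.2, -1.4, -1.3, -0.6,  0.8,  1.3, -0.8, -1.5]))
```

```bash
python3 - <<'E'
import cv2
f=cv2.imread('pics/t10.png')[110:260,60:260]; cv2.imwrite('pics/z_t10.png',cv2.resize(f,None,fx=4,fy=4,interpolation=cv2.INTER_CUBIC))
E
```

```text
(no output)
```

View pics/z_t10.png

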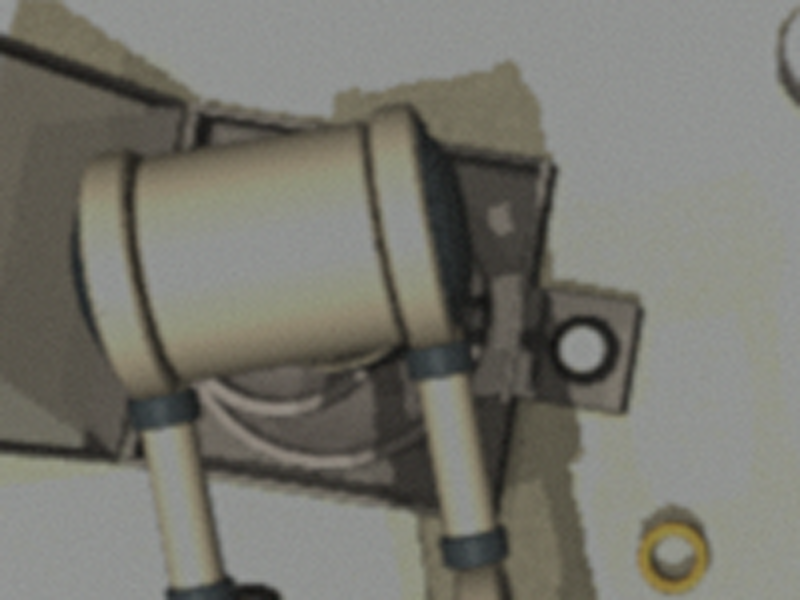

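>>> {"fn": "step_arm", "kwargs": {"commands": [{"linear":[0.0009,-0.0006,0.01],"twist":[0,0,0],"gripper":0.0},{"linear":[0.0011,0,0.0125],"twist":[0,0,0],"gripper":0.0},{"linear":[0.0011,0,0.0125],"twist":[0,0,0],"gripper":0.0},{"linear":[0.0011,0,0.0125],"twist":[0,0,0],"gripper":0.0},{"linear":[0.0011,0,0.0125],"twist":[0,0,0],"gripper":0.0},{"linear":[0.0011,0,0.0125],"twist":[0,0,0],"gripper":0.0},{"linear":[0.0011,0,0.0125],"twist":[0,0,0],"gripper":0.0},{"linear":[0.0009,0,0.01],"twist":[0,0,0],"gripper":0.0},{"linear":[0,0,0],"twist":[0,0,0],"gripper":0.0},{"linear":[0,0,0],"twist":[0,0,0],"gripper":0.0}]}}

```text
time_s: 12.38
tool_pos: [0.5401, 0.1567, 0.0771]
tcp_rot: [3.14, 0.087, -1.735]
force: [0.1, -0.3, -0.9]
gripper_width: 0.0043
```

```bash
python3 - <<'E'
from h import *
d=grab('wrist','w12.png'); delta([.5407,.157,.0612]); d2=grab('scene','s12.png')
f=cv2.imread('pics/s12.png')[60:200,210:400]; cv2.imwrite('pics/z_s12.png',cv2.resize(f,None,fx=4,fy=4,interpolation=cv2.INTER_CUBIC))
print(proj(d,[[.549,.2135,.058]]),proj(d2,[[.549,.2135,.058]]))
E
```

```text
t 12.43 pos [0.5407 0.1568 0.0782] rpy [-179.98    5.01  -99.41] w 0.0047 F [0.5 0.2 0.4]
delta tool [0.0013 0.     0.0169]
[[172.03557635 230.17404738]] [[305.99506615 144.04325255]]
```

View pics/w12.png

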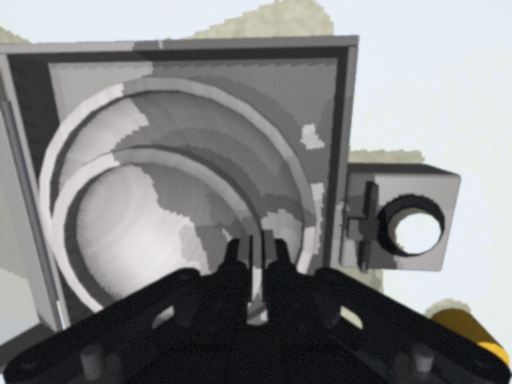

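View pics/z_s12.png

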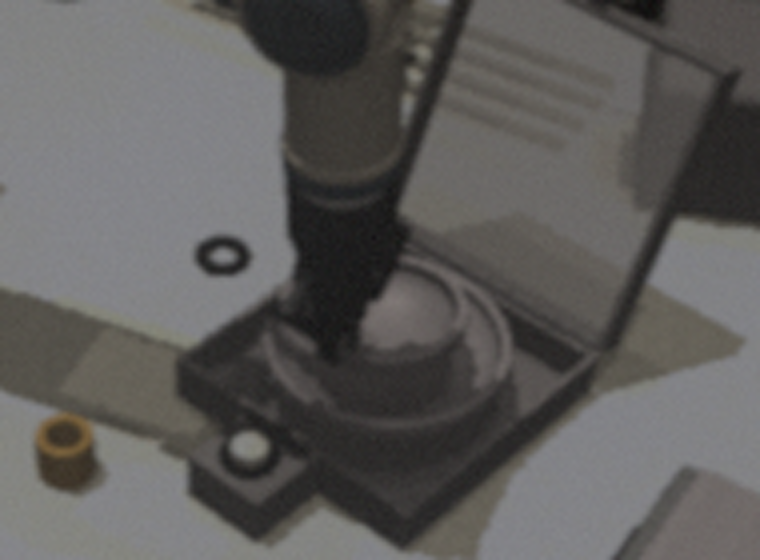

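>>> {"fn": "step_arm", "kwargs": {"commands": [{"linear":[0.0004,0,0.004],"twist":[0,0,0],"gripper":0.0},{"linear":[0.0003,0,0.004],"twist":[0,0,0],"gripper":0.0},{"linear":[0.0002,0,0.002],"twist":[0,0,0],"gripper":0.0},{"linear":[0.0001,0,0.0015],"twist":[0,0,0],"gripper":0.0},{"linear":[0.0001,0,0.0012],"twist":[0,0,0],"gripper":0.0},{"linear":[0.0001,0,0.001],"twist":[0,0,0],"gripper":0.0},{"linear":[0.0001,0,0.001],"twist":[0,0,0],"gripper":0.0},{"linear":[0,0,0],"twist":[0,0,0],"gripper":0.0},{"linear":[0,0,0],"twist":[0,0,0],"gripper":0.0},{"linear":[0,0,0],"twist":[0,0,0],"gripper":0.0}]}}

```text
time_s: 13.32
tool_pos: [0.5406, 0.1568, 0.0633]
tcp_rot: [-3.141, 0.087, -1.735]
force: [-0.1, 0.2, -1.2]
gripper_width: 0.0044
```

```bash
python3 - <<'E'
from h import *
delta([.5407,.157,.0612])
E
```

```text
t 13.32 pos [0.5406 0.1568 0.0633] rpy [-179.99    5.01  -99.41] w 0.0044 F [-0.1  0.2 -1.2]
delta tool [-0.0001 -0.      0.0021]
```

Not touching yet; go on in small steps.

>>> {"fn": "step_arm", "kwargs": {"commands": [{"linear":[0.0001,0,0.001],"twist":[0,0,0],"gripper":0.0},{"linear":[0,0,0.0005],"twist":[0,0,0],"gripper":0.0},{"linear":[0,0,0.0005],"twist":[0,0,0],"gripper":0.0},{"linear":[0,0,0],"twist":[0,0,0],"gripper":0.0},{"linear":[0,0,0],"twist":[0,0,0],"gripper":0.0},{"linear":[0,0,0],"twist":[0,0,0],"gripper":0.0},{"linear":[0,0,0],"twist":[0,0,0],"gripper":0.0},{"linear":[0,0,0],"twist":[0,0,0],"gripper":0.0},{"linear":[0,0,0],"twist":[0,0,0],"gripper":0.0},{"linear":[0,0,0],"twist":[0,0,0],"gripper":0.0}]}}

```text
time_s: 14.15
tool_pos: [0.541, 0.1564, 0.0618]
tcp_rot: [-3.14, 0.087, -1.735]
force: [-0.1, -4.6, 5.9]
gripper_width: 0.0042
```

```bash
python3 - <<'E'
from h import *
delta([.5407,.157,.0612]); d=grab('wrist','w13.png')
f=cv2.imread('pics/w13.png')[70:310,20:340]; cv2.imwrite('pics/z13.png',cv2.resize(f,None,fx=2.4,fy=2.4))
E
```

```text
t 14.15 pos [0.541  0.1564 0.0618] rpy [-179.93    4.98  -99.42] w 0.0042 F [-0.1 -4.6  5.9]
delta tool [-0.0004  0.0004  0.0007]
```

View pics/z13.png

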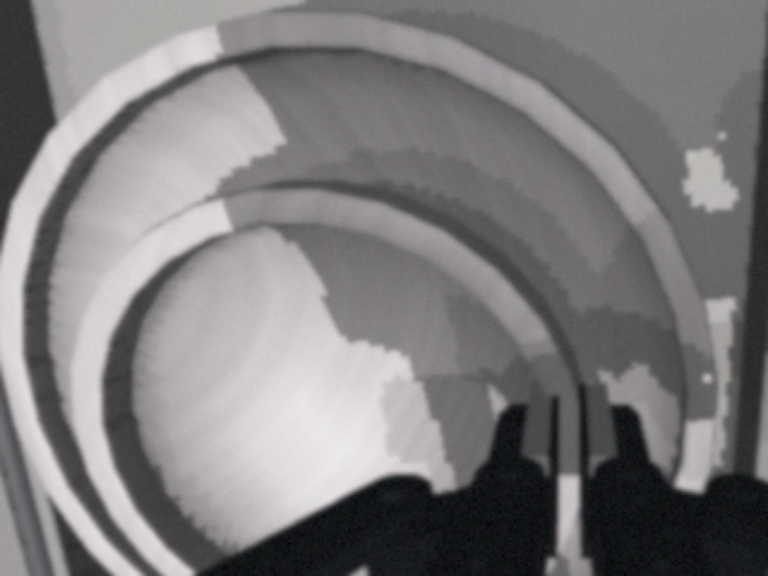

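>>> {"fn": "step_arm", "kwargs": {"commands": [{"linear":[0,0,-0.0015],"twist":[0,0,0],"gripper":0.0},{"linear":[0.0023,0,0],"twist":[0,0,0],"gripper":0.0},{"linear":[0,0,0],"twist":[0,0,0],"gripper":0.0},{"linear":[0,0,0.0006],"twist":[0,0,0],"gripper":0.0},{"linear":[0,0,0.0004],"twist":[0,0,0],"gripper":0.0},{"linear":[0,0,0],"twist":[0,0,0],"gripper":0.006},{"linear":[0,0,0],"twist":[0,0,0],"gripper":0.008},{"linear":[0,0,0],"twist":[0,0,0],"gripper":0.01},{"linear":[0,0,0],"twist":[0,0,0],"gripper":0.014},{"linear":[0,0,0],"twist":[0,0,0],"gripper":0.018}], "squeeze": 20}}

```text
time_s: 15.03
tool_pos: [0.5399, 0.1546, 0.0611]
tcp_rot: [3.141, 0.087, -1.735]
force: [0.0, -0.7, -0.1]
gripper_width: 0.018
```

```bash
python3 - <<'E'
from h import *
delta([.5407,.157,.0612]); d=grab('wrist','w14.png')
f=cv2.imread('pics/w14.png')[70:310,20:340]; cv2.imwrite('pics/z14.png',cv2.resize(f,None,fx=2.4,fy=2.4))
E
```

```text
t 15.03 pos [0.5399 0.1546 0.0611] rpy [179.96   4.99 -99.4 ] w 0.018 F [ 0.  -0.7 -0.1]
delta tool [-0.0025 -0.0004  0.0001]
```

View pics/z14.png

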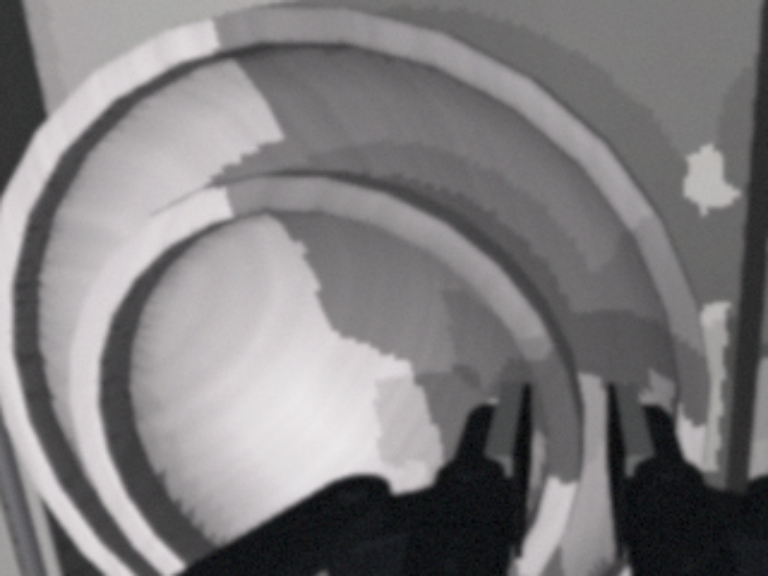

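>>> {"fn": "step_arm", "kwargs": {"commands": [{"linear":[-0.0003,0,-0.003],"twist":[0,0,0],"gripper":0.02},{"linear":[-0.0005,0,-0.006],"twist":[0,0,0],"gripper":0.02},{"linear":[-0.0009,0,-0.01],"twist":[0,0,0],"gripper":0.02},{"linear":[-0.0017,0,-0.02],"twist":[0,0,0],"gripper":0.02},{"linear":[0,0,-0.02],"twist":[0,5,0],"gripper":0.02},{"linear":[0,0,-0.02],"twist":[0,0,0],"gripper":0.02},{"linear":[0.02,0,-0.03],"twist":[0,0,0],"gripper":0.085},{"linear":[0.02,0,-0.02],"twist":[0,0,0],"gripper":0.085},{"linear":[0,0,0],"twist":[0,0,0],"gripper":0.085},{"linear":[0,0,0],"twist":[0,0,0],"gripper":0.085}]}}

```text
time_s: 15.92
tool_pos: [0.5343, 0.1129, 0.1935]
tcp_rot: [-3.137, 0.002, -1.736]
force: [0.2, 0.3, -0.6]
gripper_width: 0.0676
```

```bash
python3 - <<'E'
from h import *
delta([.4825,-.3595,.2]); d=grab('wrist','w15.png'); d2=grab('scene','s15.png')
c=[.549,.2135]
for R in(.095,.087): print('big',rim(d,c,R,.058,show='r15b.png'),rim(d2,c,R,.058))
for R in(.062,.054): print('mid',rim(d,c,R,.073,tol=.004,show='r15m.png'),rim(d2,c,R,.073,tol=.004))
E
```

```text
t 15.92 pos [0.5343 0.1129 0.1935] rpy [-1.7973e+02  1.0000e-01 -9.9490e+01] w 0.0676 F [ 0.2  0.3 -0.6]
delta tool [ 0.4745 -0.0269 -0.0072]
big (array([0.5481, 0.213 ]), np.int64(539), '18/18', np.float64(0.0012)) (array([0.55  , 0.2135]), np.int64(127), '18/18', np.float64(0.00122))
big (array([0.5498, 0.2122]), np.int64(568), '18/18', np.float64(0.00058)) (array([0.5489, 0.2153]), np.int64(74), '15/18', np.float64(0.00106))
mid (array([0.5483, 0.2119]), np.int64(216), '14/18', np.float64(0.00072)) (array([0.5461, 0.2127]), np.int64(36), '14/18', np.float64(0.00084))
mid (array([0.5477, 0.21  ]), np.int64(354), '18/18', np.float64(0.0005)) (array([0.5487, 0.2112]), np.int64(48), '14/18', np.float64(0.00086))
```

View pics/r15m.png

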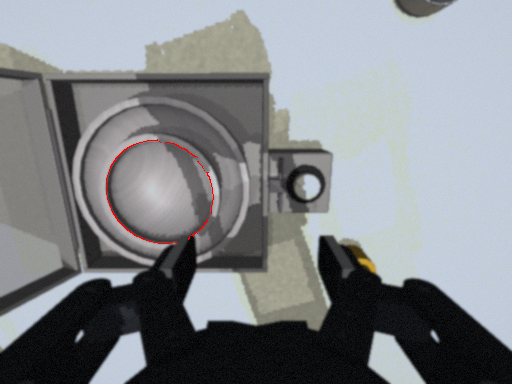

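View pics/s15.png

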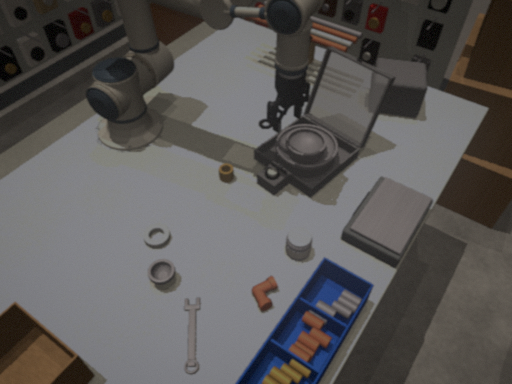

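>>> {"fn": "step_arm", "kwargs": {"commands": [{"linear":[0.036,-0.002,0],"twist":[0,0,0],"gripper":0.085},{"linear":[0.036,-0.002,0],"twist":[0,0,0],"gripper":0.085},{"linear":[0.036,-0.002,0],"twist":[0,0,0],"gripper":0.085},{"linear":[0.036,-0.002,0],"twist":[0,0,0],"gripper":0.085},{"linear":[0.036,-0.002,0],"twist":[0,0,0],"gripper":0.085},{"linear":[0.036,-0.002,0],"twist":[0,0,0],"gripper":0.085},{"linear":[0.036,-0.002,0],"twist":[0,0,0],"gripper":0.085},{"linear":[0.036,-0.002,0],"twist":[0,0,0],"gripper":0.085},{"linear":[0.036,-0.002,0],"twist":[0,0,0],"gripper":0.085},{"linear":[0.036,-0.002,0],"twist":[0,0,0],"gripper":0.085}]}}

```text
time_s: 16.85
tool_pos: [0.4936, -0.2459, 0.1886]
tcp_rot: [3.139, 0.001, -1.734]
force: [0.7, -0.0, -0.4]
gripper_width: 0.0851
```

>>> {"fn": "step_arm", "kwargs": {"commands": [{"linear":[0.036,-0.002,0],"twist":[0,0,0],"gripper":0.085},{"linear":[0.036,-0.002,0.01],"twist":[0,0,0],"gripper":0.085},{"linear":[0.03,-0.002,0.02],"twist":[0,0,0],"gripper":0.085},{"linear":[0.012,0,0.02],"twist":[0,0,0],"gripper":0.085},{"linear":[0,0,0],"twist":[0,0,0],"gripper":0.085},{"linear":[0,0,0],"twist":[0,0,0],"gripper":0.085},{"linear":[0,0,0],"twist":[0,0,0],"gripper":0.085},{"linear":[0,0,0],"twist":[0,0,0],"gripper":0.085},{"linear":[0,0,0],"twist":[0,0,0],"gripper":0.085},{"linear":[0,0,0],"twist":[0,0,0],"gripper":0.085}]}}

```text
time_s: 17.68
tool_pos: [0.4823, -0.3579, 0.142]
tcp_rot: [-3.14, -0.001, -1.734]
force: [-0.5, -0.0, -0.6]
gripper_width: 0.0848
```

```bash
python3 - <<'E'
from h import *
d=grab('wrist','w16.png'); d2=grab('scene','s16.png'); dt=grab('top','t16.png')
for R in(.033,.025): print('small',rim(d,[.4825,-.3595],R,.046,tol=.005),rim(d2,[.4825,-.3595],R,.046,tol=.005))
delta([.4825,-.3595,.05],-99.4)
c=[.549,.2135]
for R in(.095,.087): print('big',rim(dt,c,R,.058),rim(d2,c,R,.058))
for R in(.062,.054): print('mid',rim(dt,c,R,.073,tol=.004),rim(d2,c,R,.073,tol=.004))
f=dt['frame'][110:260,60:260,::-1]; cv2.imwrite('pics/z16.png',cv2.resize(f,None,fx=4,fy=4,interpolation=cv2.INTER_CUBIC))
E
```

```text
small (array([ 0.4837, -0.3611]), np.int64(257), '18/18', np.float64(0.00055)) (array([ 0.4837, -0.3604]), np.int64(26), '11/18', np.float64(0.00106))
small (array([ 0.4827, -0.3609]), np.int64(171), '17/18', np.float64(0.00054)) (array([ 0.4826, -0.3602]), np.int64(58), '18/18', np.float64(0.00085))
t 17.83 pos [ 0.4819 -0.3582  0.1413] rpy [-1.7995e+02 -3.0000e-02 -9.9370e+01] w 0.0849 F [-0.9 -0.2 -0.2]
delta tool [ 0.0011 -0.0007  0.0913]
twist [-0.05 -0.03  0.03]
big (array([0.5486, 0.214 ]), np.int64(255), '18/18', np.float64(0.00098)) (array([0.5502, 0.2133]), np.int64(133), '17/18', np.float64(0.00115))
big (array([0.5488, 0.2136]), np.int64(257), '18/18', np.float64(0.00087)) (array([0.5489, 0.2155]), np.int64(82), '14/18', np.float64(0.00096))
mid (array([0.5467, 0.2118]), np.int64(147), '18/18', np.float64(0.0007)) (array([0.5476, 0.2118]), np.int64(55), '13/18', np.float64(0.00085))
mid (array([0.5465, 0.2115]), np.int64(153), '18/18', np.float64(0.00077)) (array([0.5488, 0.2112]), np.int64(44), '11/18', np.float64(0.00078))
```

View pics/w16.png

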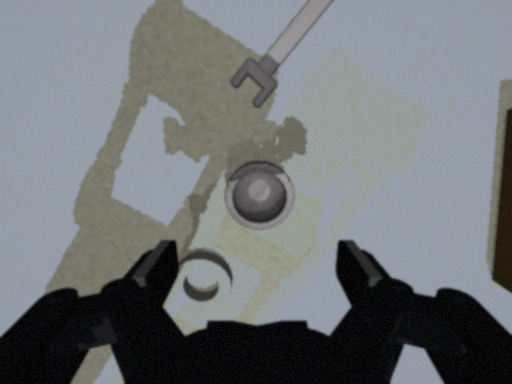

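View pics/z16.png

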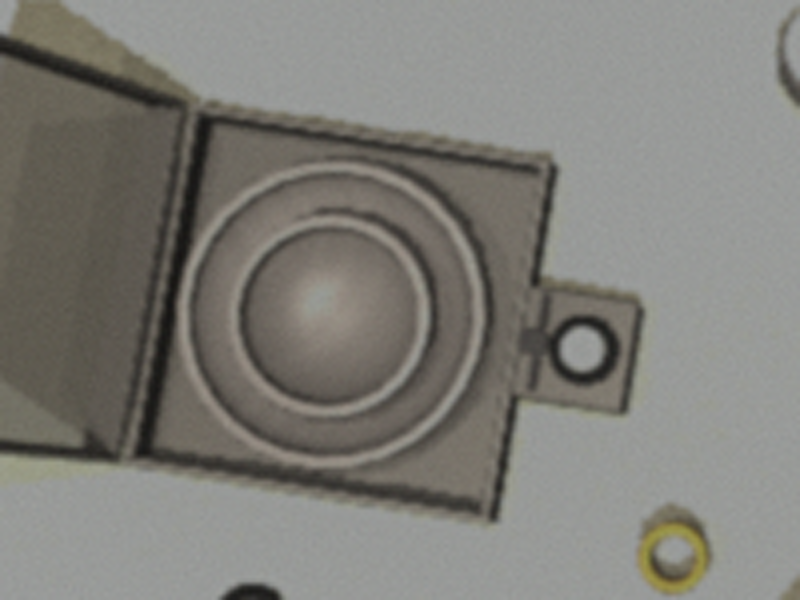

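>>> {"fn": "step_arm", "kwargs": {"commands": [{"linear":[0.002,-0.0013,0.01],"twist":[0,0,0],"gripper":0.085},{"linear":[0,0,0.02],"twist":[0,0,0],"gripper":0.085},{"linear":[0,0,0.025],"twist":[0,0,0],"gripper":0.085},{"linear":[0,0,0.025],"twist":[0,0,0],"gripper":0.085},{"linear":[0,0,0.02],"twist":[0,0,0],"gripper":0.085},{"linear":[0,0,0.01],"twist":[0,0,0],"gripper":0.085},{"linear":[0,0,0.004],"twist":[0,0,0],"gripper":0.085},{"linear":[0,0,0],"twist":[0,0,0],"gripper":0.085},{"linear":[0,0,0],"twist":[0,0,0],"gripper":0.085},{"linear":[0,0,0],"twist":[0,0,0],"gripper":0.085}]}}

```text
time_s: 18.67
tool_pos: [0.4833, -0.3615, 0.0285]
tcp_rot: [-3.139, -0.002, -1.735]
force: [-0.4, 0.1, 0.4]
gripper_width: 0.085
```

```bash
python3 - <<'E'
from h import *
d=grab('wrist','w17.png'); delta([.4828,-.3605,.027],-99.4)
for R in(.033,.025): print('small',rim(d,[.4828,-.3605],R,.046,tol=.005))
E
```

```text
t 18.72 pos [ 0.4834 -0.3615  0.0285] rpy [-1.7984e+02 -9.0000e-02 -9.9410e+01] w 0.0851 F [-0.1  0.4 -0.2]
delta tool [-0.0009  0.0007  0.0015]
twist [-0.16 -0.09 -0.01]
small (array([ 0.4848, -0.3613]), np.int64(470), '18/18', np.float64(0.00082))
small (array([ 0.4838, -0.3611]), np.int64(344), '18/18', np.float64(0.00055))
```

View pics/w17.png

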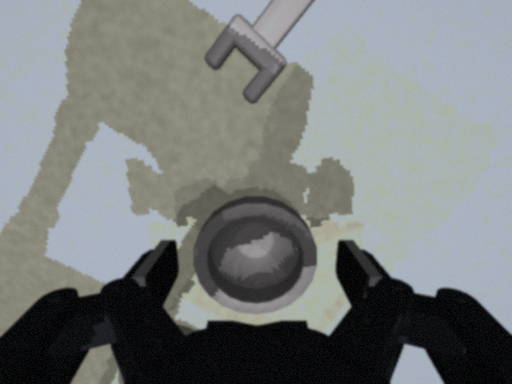

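>>> {"fn": "step_arm", "kwargs": {"commands": [{"linear":[0,0,0.0015],"twist":[0,0,0],"gripper":0.085},{"linear":[0,0,0],"twist":[0,0,0],"gripper":0.08},{"linear":[0,0,0],"twist":[0,0,0],"gripper":0.076},{"linear":[0,0,0],"twist":[0,0,0],"gripper":0.072},{"linear":[0,0,0],"twist":[0,0,0],"gripper":0.069},{"linear":[0,0,0],"twist":[0,0,0],"gripper":0.066},{"linear":[0,0,0],"twist":[0,0,0],"gripper":0.062},{"linear":[0,0,0],"twist":[0,0,0],"gripper":0.058},{"linear":[0,0,0],"twist":[0,0,0],"gripper":0.055},{"linear":[0,0,0],"twist":[0,0,0],"gripper":0.055}], "squeeze": 35}}

```text
time_s: 19.55
tool_pos: [0.4828, -0.3609, 0.0257]
tcp_rot: [-3.141, -0.0, -1.735]
force: [0.3, 0.5, 5.3]
gripper_width: 0.0647
```

```bash
python3 - <<'E'
from h import *
delta([.4828,-.3605,.027],-99.4); d=grab('wrist','w18.png')
E
```

```text
t 19.55 pos [ 0.4828 -0.3609  0.0257] rpy [-1.7994e+02 -2.0000e-02 -9.9400e+01] w 0.0647 F [0.3 0.5 5.3]
delta tool [-0.0004  0.0001 -0.0013]
twist [-0.06 -0.02 -0.  ]
```

View pics/w18.png

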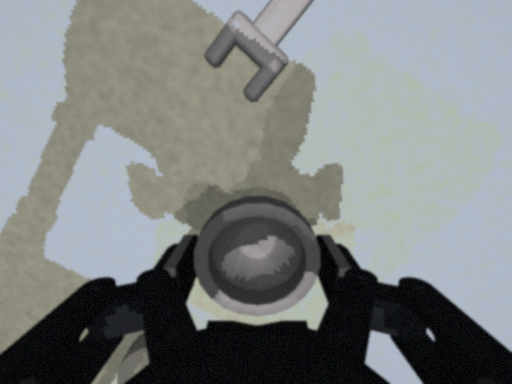

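>>> {"fn": "step_arm", "kwargs": {"commands": [{"linear":[0,0,-0.003],"twist":[0,0,0],"gripper":0.055},{"linear":[0,0,-0.007],"twist":[0,0,0],"gripper":0.055},{"linear":[0,0,-0.012],"twist":[0,0,0],"gripper":0.055},{"linear":[0,0,-0.018],"twist":[0,0,0],"gripper":0.055},{"linear":[0,0,-0.022],"twist":[0,0,0],"gripper":0.055},{"linear":[0,0,-0.022],"twist":[0,0,0],"gripper":0.055},{"linear":[0,0,-0.022],"twist":[0,0,0],"gripper":0.055},{"linear":[0,0,-0.018],"twist":[0,0,0],"gripper":0.055},{"linear":[0,0,-0.01],"twist":[0,0,0],"gripper":0.055},{"linear":[0,0,0],"twist":[0,0,0],"gripper":0.055}]}}

```text
time_s: 20.43
tool_pos: [0.4834, -0.3616, 0.1629]
tcp_rot: [-3.137, -0.003, -1.735]
force: [0.3, 0.5, -0.8]
gripper_width: 0.0648
```

```bash
python3 - <<'E'
from h import *
delta([.5474,.2114,.16],-99.4); d=grab('wrist','w19.png'); d=grab('scene','s19.png')
f=cv2.imread('pics/s19.png')[150:350,60:330]; cv2.imwrite('pics/z19.png',cv2.resize(f,None,fx=2.8,fy=2.8))
E
```

```text
t 20.43 pos [ 0.4834 -0.3616  0.1629] rpy [-1.7973e+02 -1.7000e-01 -9.9410e+01] w 0.0648 F [ 0.3  0.5 -0.8]
delta tool [-0.5757  0.0305  0.0011]
twist [-0.27 -0.17 -0.01]
```

View pics/w19.png

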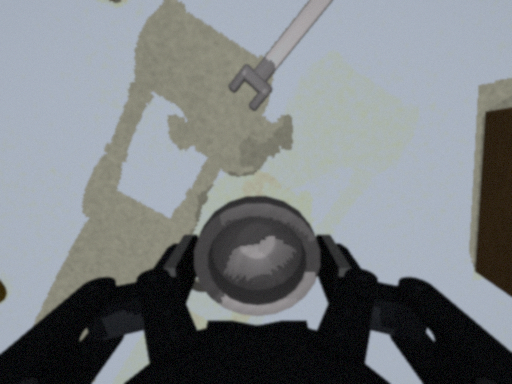

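View pics/z19.png

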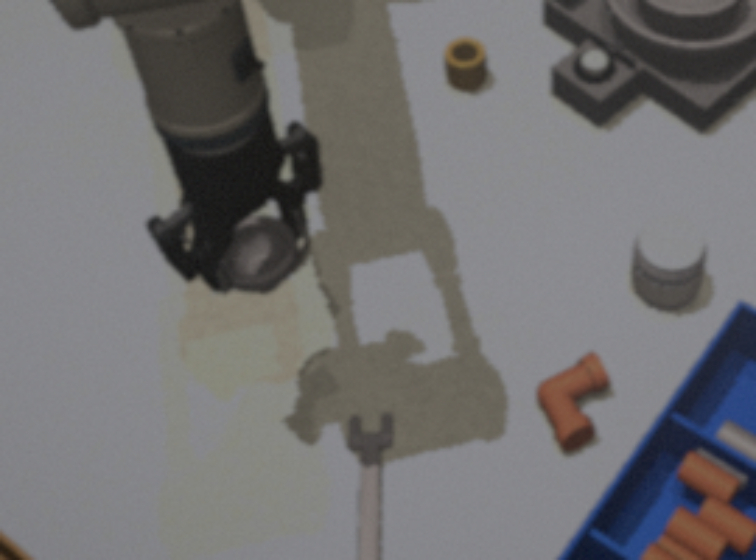

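>>> {"fn": "step_arm", "kwargs": {"commands": [{"linear":[-0.008,0,0],"twist":[0,0,0],"gripper":0.055},{"linear":[-0.018,0.0018,0],"twist":[0,0,0],"gripper":0.055},{"linear":[-0.028,0.0018,0],"twist":[0,0,0],"gripper":0.055},{"linear":[-0.035,0.0018,0],"twist":[0,0,0],"gripper":0.055},{"linear":[-0.035,0.0018,0],"twist":[0,0,0],"gripper":0.055},{"linear":[-0.035,0.0018,0],"twist":[0,0,0],"gripper":0.055},{"linear":[-0.035,0.0018,0],"twist":[0,0,0],"gripper":0.055},{"linear":[-0.035,0.0018,0],"twist":[0,0,0],"gripper":0.055},{"linear":[-0.035,0.0018,0],"twist":[0,0,0],"gripper":0.055},{"linear":[-0.035,0.0018,0],"twist":[0,0,0],"gripper":0.055}]}}

```text
time_s: 21.37
tool_pos: [0.5143, -0.0608, 0.1571]
tcp_rot: [3.139, 0.0, -1.735]
force: [0.3, 0.3, 0.0]
gripper_width: 0.065
```

>>> {"fn": "step_arm", "kwargs": {"commands": [{"linear":[-0.035,0.0018,0],"twist":[0,0,0],"gripper":0.055},{"linear":[-0.035,0.0018,0],"twist":[0,0,0],"gripper":0.055},{"linear":[-0.035,0.0018,0],"twist":[0,0,0],"gripper":0.055},{"linear":[-0.035,0.0018,0],"twist":[0,0,0],"gripper":0.055},{"linear":[-0.035,0.0018,0],"twist":[0,0,0],"gripper":0.055},{"linear":[-0.035,0.0018,0],"twist":[0,0,0],"gripper":0.055},{"linear":[-0.03,0.0018,0],"twist":[0,0,0],"gripper":0.055},{"linear":[-0.02,0.0018,0],"twist":[0,0,0],"gripper":0.055},{"linear":[-0.012,0,0],"twist":[0,0,0],"gripper":0.055},{"linear":[-0.0047,0,0],"twist":[0,0,0],"gripper":0.055}]}}

```text
time_s: 22.2
tool_pos: [0.5455, 0.214, 0.1572]
tcp_rot: [3.139, -0.001, -1.733]
force: [0.4, 0.4, -0.2]
gripper_width: 0.0648
```

>>> {"fn": "step_arm", "kwargs": {"commands": [{"linear":[0,0,0.006],"twist":[0,0,0],"gripper":0.055},{"linear":[0,0,0.012],"twist":[0,0,0],"gripper":0.055},{"linear":[0,0,0.012],"twist":[0,0,0],"gripper":0.055},{"linear":[0,0,0.012],"twist":[0,0,0],"gripper":0.055},{"linear":[0,0,0.01],"twist":[0,0,0],"gripper":0.055},{"linear":[0,0,0.006],"twist":[0,0,0],"gripper":0.055},{"linear":[0,0,0],"twist":[0,0,0],"gripper":0.055},{"linear":[0,0,0],"twist":[0,0,0],"gripper":0.055},{"linear":[0,0,0],"twist":[0,0,0],"gripper":0.055},{"linear":[0,0,0],"twist":[0,0,0],"gripper":0.055}]}}

```text
time_s: 23.03
tool_pos: [0.5469, 0.2124, 0.1021]
tcp_rot: [-3.14, 0.001, -1.735]
force: [-0.3, 0.1, -0.2]
gripper_width: 0.0647
```

```bash
python3 - <<'E'
from h import *
delta([.5474,.2114,.0677],-99.4); d=grab('wrist','w20.png'); d2=grab('scene','s20.png')
for R in(.062,.054): print('mid',rim(d,[.5474,.2114],R,.073,tol=.005,show='r20.png'))
for R in(.087,): print('big',rim(d,[.549,.2135],R,.058,tol=.005))
z=d['s']['tool_pos'][2]+.0203
for R in(.033,.025): print('small',rim(d,d['s']['tool_pos'][:2],R,z,tol=.005))
f=cv2.imread('pics/s20.png')[60:200,210:400]; cv2.imwrite('pics/z20.png',cv2.resize(f,None,fx=4,fy=4,interpolation=cv2.INTER_CUBIC))
E
```

```text
t 23.03 pos [0.5469 0.2124 0.1021] rpy [-1.7991e+02  5.0000e-02 -9.9400e+01] w 0.0647 F [-0.3  0.1 -0.2]
delta tool [ 0.0009 -0.0006  0.0344]
twist [-0.09  0.05 -0.  ]
mid (array([0.5458, 0.2112]), np.int64(486), '18/18', np.float64(0.00076))
mid (array([0.5471, 0.2116]), np.int64(472), '15/18', np.float64(0.00089))
big (array([0.5489, 0.214 ]), np.int64(764), '18/18', np.float64(0.00088))
small (array([0.5484, 0.2117]), np.int64(609), '18/18', np.float64(0.00115))
small (array([0.548 , 0.2117]), np.int64(360), '18/18', np.float64(0.00052))
```

View pics/r20.png

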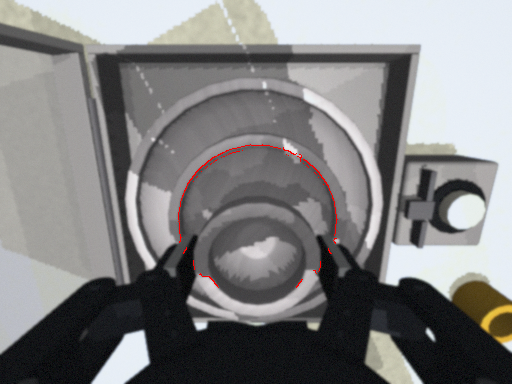

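View pics/z20.png

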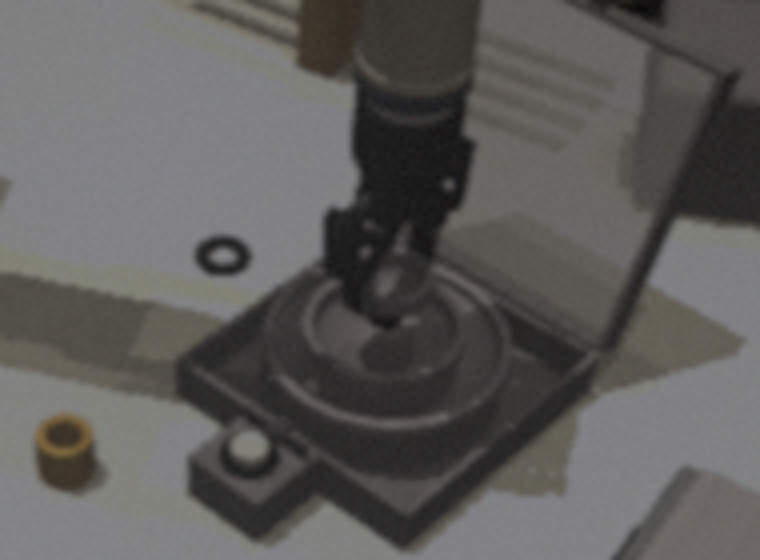

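>>> {"fn": "step_arm", "kwargs": {"commands": [{"linear":[0.001,0,0.006],"twist":[0,0,0],"gripper":0.055},{"linear":[0,0,0.008],"twist":[0,0,0],"gripper":0.055},{"linear":[0,0,0.006],"twist":[0,0,0],"gripper":0.055},{"linear":[0,0,0.004],"twist":[0,0,0],"gripper":0.055},{"linear":[0,0,0.004],"twist":[0,0,0],"gripper":0.055},{"linear":[0,0,0.002],"twist":[0,0,0],"gripper":0.055},{"linear":[0,0,0.001],"twist":[0,0,0],"gripper":0.055},{"linear":[0,0,0.001],"twist":[0,0,0],"gripper":0.055},{"linear":[0,0,0],"twist":[0,0,0],"gripper":0.055},{"linear":[0,0,0],"twist":[0,0,0],"gripper":0.055}]}}

```text
time_s: 23.97
tool_pos: [0.5464, 0.2113, 0.0693]
tcp_rot: [-3.141, 0.0, -1.735]
force: [-0.1, -0.2, -0.3]
gripper_width: 0.0647
```

```bash
python3 - <<'E'
from h import *
delta([.5474,.2114,.0677],-99.4)
E
```

```text
t 23.97 pos [0.5464 0.2113 0.0693] rpy [-1.7998e+02  1.0000e-02 -9.9410e+01] w 0.0647 F [-0.1 -0.2 -0.3]
delta tool [-0.0003 -0.001   0.0016]
twist [-0.02  0.01 -0.01]
```

>>> {"fn": "step_arm", "kwargs": {"commands": [{"linear":[0,-0.0005,0.0005],"twist":[0,0,0],"gripper":0.055},{"linear":[0,0,0.0005],"twist":[0,0,0],"gripper":0.055},{"linear":[0,0,0.0005],"twist":[0,0,0],"gripper":0.055},{"linear":[0,0,0.0004],"twist":[0,0,0],"gripper":0.055},{"linear":[0,0,0],"twist":[0,0,0],"gripper":0.055},{"linear":[0,0,0],"twist":[0,0,0],"gripper":0.055},{"linear":[0,0,0],"twist":[0,0,0],"gripper":0.055},{"linear":[0,0,0],"twist":[0,0,0],"gripper":0.055},{"linear":[0,0,0],"twist":[0,0,0],"gripper":0.055},{"linear":[0,0,0],"twist":[0,0,0],"gripper":0.055}]}}

```text
time_s: 24.8
tool_pos: [0.547, 0.2112, 0.0677]
tcp_rot: [-3.141, 0.0, -1.735]
force: [-1.4, 0.2, 5.3]
gripper_width: 0.0649
```

```bash
python3 - <<'E'
from h import *
delta([.5474,.2114,.0677],-99.4); d=grab('wrist','w21.png')
E
```

```text
t 24.8 pos [0.547  0.2112 0.0677] rpy [-1.7995e+02  2.0000e-02 -9.9410e+01] w 0.0649 F [-1.4  0.2  5.3]
delta tool [-0.0003 -0.0004  0.    ]
twist [-0.05  0.02 -0.01]
```

View pics/w21.png

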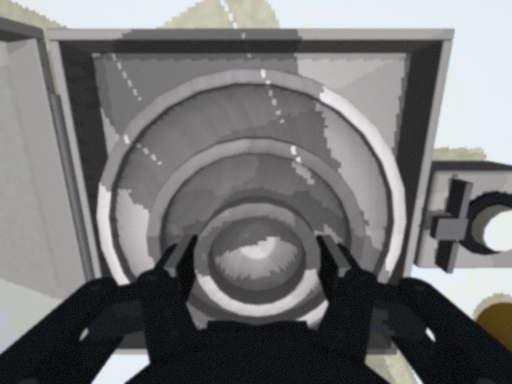

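>>> {"fn": "step_arm", "kwargs": {"commands": [{"linear":[0,0,-0.0003],"twist":[0,0,0],"gripper":0.063},{"linear":[0,0,0],"twist":[0,0,0],"gripper":0.065},{"linear":[0,0,0],"twist":[0,0,0],"gripper":0.067},{"linear":[0,0,0],"twist":[0,0,0],"gripper":0.07},{"linear":[0,0,0],"twist":[0,0,0],"gripper":0.074},{"linear":[0,0,0],"twist":[0,0,0],"gripper":0.076},{"linear":[0,0,0],"twist":[0,0,0],"gripper":0.076},{"linear":[0,0,-0.004],"twist":[0,0,0],"gripper":0.076},{"linear":[0,0,-0.008],"twist":[0,0,0],"gripper":0.076},{"linear":[0,0,-0.012],"twist":[0,0,0],"gripper":0.076}], "squeeze": 20}}

```text
time_s: 25.68
tool_pos: [0.5461, 0.211, 0.0912]
tcp_rot: [3.14, -0.001, -1.735]
force: [0.4, -0.5, 0.4]
gripper_width: 0.0757
```

>>> {"fn": "step_arm", "kwargs": {"commands": [{"linear":[0,0,-0.02],"twist":[0,0,0],"gripper":0.076},{"linear":[0,0,-0.03],"twist":[0,0,0],"gripper":0.08},{"linear":[0.01,0,-0.03],"twist":[0,0,0],"gripper":0.085},{"linear":[0.036,0,0],"twist":[0,0,0],"gripper":0.085},{"linear":[0.036,0,0],"twist":[0,0,0],"gripper":0.085},{"linear":[0.0,0,0],"twist":[0,0,0],"gripper":0.085},{"linear":[0,0,0],"twist":[0,0,0],"gripper":0.085},{"linear":[0,0,0],"twist":[0,0,0],"gripper":0.085},{"linear":[0,0,0],"twist":[0,0,0],"gripper":0.085},{"linear":[0,0,0],"twist":[0,0,0],"gripper":0.085}]}}

```text
time_s: 26.52
tool_pos: [0.5333, 0.1312, 0.1715]
tcp_rot: [3.141, 0.0, -1.734]
force: [1.4, -0.1, -0.2]
gripper_width: 0.0851
```

```bash
python3 - <<'E'
from h import *
delta(None); d=grab('wrist','w22.png'); d2=grab('scene','s22.png')
for nm,c,Rs,z in(('big',[.549,.2135],(.095,.087),.058),('mid',[.547,.2114],(.062,.054),.073),('small',[.547,.2114],(.033,.025),.088)):
    for R in Rs: print(nm,R,rim(d,c,R,z,tol=.004),rim(d2,c,R,z,tol=.004)[:3])
f=cv2.imread('pics/s22.png')[60:200,210:400]; cv2.imwrite('pics/z22.png',cv2.resize(f,None,fx=4,fy=4,interpolation=cv2.INTER_CUBIC))
E
```

```text
t 26.52 pos [0.5333 0.1312 0.1715] rpy [ 1.7999e+02  1.0000e-02 -9.9330e+01] w 0.0851 F [ 1.4 -0.1 -0.2]
big 0.095 (array([0.5477, 0.2142]), np.int64(429), '18/18', np.float64(0.00081)) (array([0.5508, 0.2135]), np.int64(87), '17/18')
big 0.087 (array([0.5498, 0.2125]), np.int64(588), '18/18', np.float64(0.00049)) (array([0.5483, 0.2153]), np.int64(59), '14/18')
mid 0.062 (array([0.5467, 0.209 ]), np.int64(286), '17/18', np.float64(0.00094)) (array([0.5472, 0.2111]), np.int64(55), '15/18')
mid 0.054 (array([0.5478, 0.2103]), np.int64(383), '18/18', np.float64(0.00046)) (array([0.5475, 0.2122]), np.int64(42), '13/18')
small 0.033 (array([0.5458, 0.2095]), np.int64(207), '18/18', np.float64(0.00054)) (array([0.5467, 0.2109]), np.int64(18), '10/18')
small 0.025 (array([0.5469, 0.2093]), np.int64(196), '18/18', np.float64(0.00055)) (array([0.5476, 0.2084]), np.int64(31), '15/18')
```

View pics/w22.png

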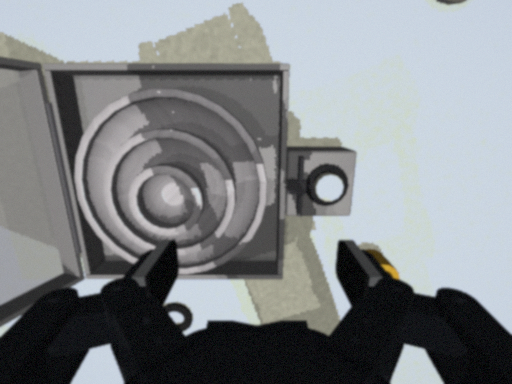

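View pics/z22.png

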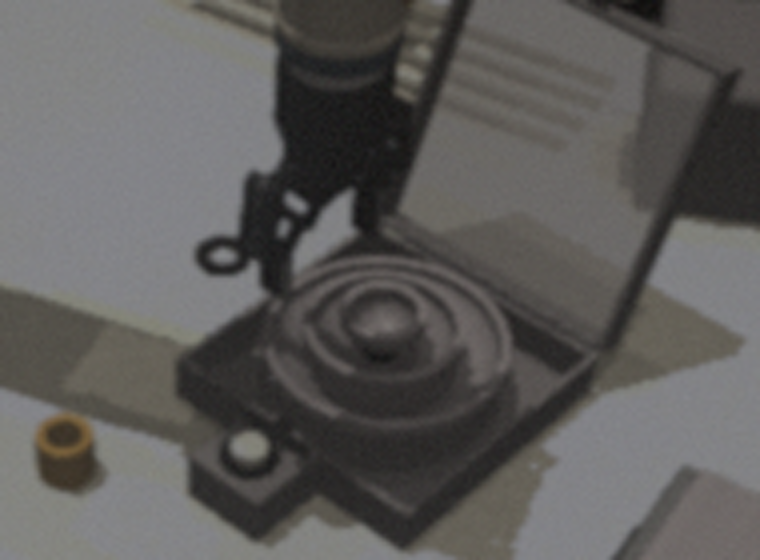

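>>> {"fn": "step_arm", "kwargs": {"commands": [{"linear":[0.02,0,-0.01],"twist":[0,0,0],"gripper":0.085},{"linear":[0.03,0,-0.01],"twist":[0,0,0],"gripper":0.085},{"linear":[0.036,0,0],"twist":[0,0,0],"gripper":0.085},{"linear":[0.036,0,0],"twist":[0,0,0],"gripper":0.085},{"linear":[0.036,0,0],"twist":[0,0,0],"gripper":0.085},{"linear":[0.036,0,0],"twist":[0,0,0],"gripper":0.085},{"linear":[0.03,0,0],"twist":[0,0,0],"gripper":0.085},{"linear":[0,0,0],"twist":[0,0,0],"gripper":0.085},{"linear":[0,0,0],"twist":[0,0,0],"gripper":0.085},{"linear":[0,0,0],"twist":[0,0,0],"gripper":0.085}]}}

```text
time_s: 27.45
tool_pos: [0.4969, -0.0901, 0.1913]
tcp_rot: [3.141, 0.001, -1.735]
force: [0.6, -0.1, 0.8]
gripper_width: 0.0849
```

```bash
python3 - <<'E'
from h import *
delta(None); d=grab('top','t23.png')
for nm,c,Rs,z in(('big',[.549,.2135],(.095,.087),.058),('mid',[.547,.2114],(.062,.054),.073),('small',[.547,.2114],(.033,.025),.088)):
    for R in Rs: print(nm,R,rim(d,c,R,z,tol=.004))
E
```

```text
t 27.45 pos [ 0.4969 -0.0901  0.1913] rpy [ 1.7999e+02  4.0000e-02 -9.9390e+01] w 0.0849 F [ 0.6 -0.1  0.8]
big 0.095 (array([0.5485, 0.214 ]), np.int64(218), '18/18', np.float64(0.00079))
big 0.087 (array([0.5487, 0.2136]), np.int64(249), '18/18', np.float64(0.00083))
mid 0.062 (array([0.5467, 0.2118]), np.int64(149), '18/18', np.float64(0.0007))
mid 0.054 (array([0.5465, 0.2115]), np.int64(154), '18/18', np.float64(0.00078))
small 0.033 (array([0.5455, 0.2107]), np.int64(82), '18/18', np.float64(0.0007))
small 0.025 (array([0.5455, 0.2104]), np.int64(72), '18/18', np.float64(0.00074))
```

View pics/t23.png

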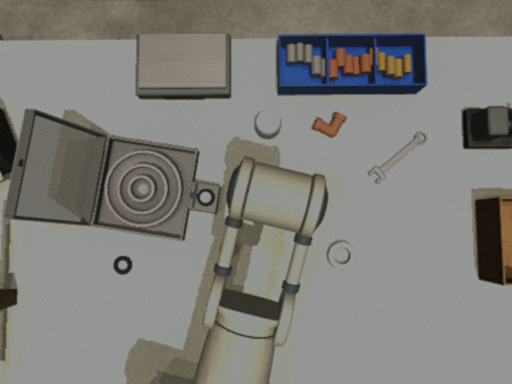

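```bash
python3 -c "
from cell import ticket
print(ticket.hand_in())"
```

```text
the job is handed in; nothing more can be done
None
```

I packed the covers as asked and handed the job in at about 27.5 s. I pressed the release button and the lid sprang open. I then set the medium cover into the big one and the small cover into the medium one. Each was let go only after the force reading showed it had touched down, at about 5–6 N.

**Last checks:**
- **Lid and goods:** the lid stands open. The elbow, tin, wrench, tape roll, washer and coupling look unmoved in the pictures. The arm was clear of everything at the end.
- **Level:** the rims fit circles at their seated heights to better than 1 mm, so the covers look level.
- **Centring:** the small cover sits about 1–1.5 mm off the medium cover's centre. The medium sits about 3 mm off the big cover's centre, towards the button and robot side. The views agreed on that within 1–2 mm. It is inside the 7 mm of room the flat floor gives the knob, so I left it.

**What disagreed:**
- **Droop:** the medium cover hung about 5° low while pinched, so I tilted the tool to level it before setting it down.
- **In-grip position:** one measurement put the medium cover about 4 mm to the side while it was held. The top view was blocked and the edge fit was poor, so I set it aside. The offset left after seating was smaller.

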